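# Load the rubber test buttons and take a hardness reading

### The job

Put the three loose rubber test buttons into the printed nest, one in each well, lying flat with their upper faces still up. Then lift the durometer out of its holder by its sprung grip, set its foot flat on the circle drawn on the marked button, upright and with the dial facing straight away from the robot (towards the far side of the bench), and press gently down until the grip is about half-way down its travel. Finish while still holding the gauge there, pressed; leave the other things on the bench where they are.

Things in the scene. Friction and masses are not known exactly. Their poses are not given: they have to be found in the camera images.
- nest: white printed plate, 72 (its x) by 240 (its y) by 12 mm high, taped to the bench (fixed), with three round wells in a row along its y; origin at the centre of its underside
- well0 (a point): centre of the floor of a well, 7 mm above the bench, at -78 mm along the nest's y from its centre; every well is 46 mm in diameter and 5 mm deep, so that a seated button stands 9 mm proud of the plate and its top is 21 mm above the bench
- well1 (a point): centre of the floor of a well, 7 mm above the bench, at 0 mm along the nest's y from its centre; every well is 46 mm in diameter and 5 mm deep, so that a seated button stands 9 mm proud of the plate and its top is 21 mm above the bench
- well2 (a point): centre of the floor of a well, 7 mm above the bench, at 78 mm along the nest's y from its centre; every well is 46 mm in diameter and 5 mm deep, so that a seated button stands 9 mm proud of the plate and its top is 21 mm above the bench
- button_marked: black rubber test button, a plain disc 40 mm in diameter and 14 mm thick, 21 g, lying flat; origin at the centre of its underside, z up. On its upper face a white circle 30 mm across with a dot in the middle is drawn: the spot to measure
- button_a: black rubber test button, a plain disc 40 mm in diameter and 14 mm thick, 21 g, lying flat; origin at the centre of its underside, z up. No mark
- button_b: black rubber test button, a plain disc 40 mm in diameter and 14 mm thick, 21 g, lying flat; origin at the centre of its underside, z up. No mark
- holder: upright gauge holder (fixed): square steel foot 85 by 85 by 8 mm with a grey sleeve on it, 44 mm outside and 25 mm inside diameter, rim 54 mm above the bench; origin at the centre of its underside. The gauge hangs in it, shoulder on the rim, foot 8 mm above the bench, its dial turned up to 1.2 rad either side of facing away from the robot; lifting it 50 mm straight up frees it
- gauge: hand durometer, 167 mm tall, about 0.26 kg, upright in the holder. Along its z from below: steel foot 20 mm in diameter, barrel 16 mm, shoulder 31 mm at 46 to 54 mm, round black dial case 54 mm across and 26 mm thick centred at 75 mm, stem 12 mm, sprung grip at 125 to 167 mm. Origin: centre of the foot's underside; the dial faces its +x
- dial (a point): centre of the gauge's white dial face, 16 mm in front (+x) of the gauge's axis and 75 mm above its foot's underside
- grip_mid (a point): middle of the sprung grip, a black ribbed round sleeve 25 mm in diameter and 42 mm long at the top of the gauge, 146 mm above the foot's underside when not pressed; the part to hold. It slides down on the stem but turns with the gauge
- grip (a joint): how far the grip is pushed down on its stem, in m: 0 = up (at rest), 0.012 = bottomed. A spring holds it up: 2 N to start it, then 0.6 N per mm; with the gauge's own weight the foot bears about 4 N when the grip starts to move, 8 N at half travel, 11 N at the bottom
- bench (a point): a fixed point on the bench top; x points straight away from the robot, z up
- tape: roll of grey tape, 110 mm across, 48 mm high; leave it
- caliper: caliper lying flat, 235 mm long, up to 12 mm high; leave it
- nut: steel hex nut, 24 mm across flats, 13 mm high; leave it
- grommet: black rubber ring, 36 mm across with an 18 mm hole, 10 mm high; not a test button, leave it
- screwdriver: screwdriver lying flat; leave it
- glue: white glue bottle, 40 mm in diameter, 110 mm tall; leave it
- bracket: white printed deck bracket, 45 by 45 mm, 90 mm tall; leave it
- screw_tub: open grey tub of screws, 90 by 120 by 40 mm; leave it
Mind the look-alikes: they are no part of the job. What is shaped like the button_marked but red is not meant. Leave any blue look-alike of the gauge alone.

How it is judged:
On the way, in this order (a step that is already met when the one before it is completed fails the run):
1. all three buttons lie flat in the nest, one in each well, and have been let go ((horizontal distance between button_marked and well0 below 0.005 m or horizontal distance between button_marked and well1 below 0.005 m or horizontal distance between button_marked and well2 below 0.005 m) and z of button_marked in the frame of nest between 0.005 and 0.0095 m and angle between each of button_marked, button_a, button_b's own z axis and vertical below 0.1 rad and (horizontal distance between button_a and well0 below 0.005 m or horizontal distance between button_a and well1 below 0.005 m or horizontal distance between button_a and well2 below 0.005 m) and z of button_a in the frame of nest between 0.005 and 0.0095 m and (horizontal distance between button_b and well0 below 0.005 m or horizontal distance between button_b and well1 below 0.005 m or horizontal distance between button_b and well2 below 0.005 m) and z of button_b in the frame of nest between 0.005 and 0.0095 m and contact force between the fingers and button_marked below 0.2 N and contact force between the fingers and button_a below 0.2 N and contact force between the fingers and button_b below 0.2 N), for 0.2 s.
2. the gauge has been lifted clear of its holder (z of gauge in the frame of holder above 0.054 m and contact force between the fingers and gauge above 1 N), for 0.1 s.
At the end, for the whole second after the job is handed in: Gauge held in the fingers, upright within 4 deg, foot within 5 mm of the marked button's centre, bearing 3 to 15 N on it and on nothing else, grip down 3 to 10.5 mm, dial facing away from the robot within 23 deg; each button flat, mark up, in its own well, untouched by the fingers (all of step 1 and horizontal distance between gauge and button_marked below 0.005 m and angle between gauge's own z axis and vertical below 0.07 rad and contact force between gauge and button_marked between 3 and 15 N and value of joint grip between 0.003 and 0.0105 m and angle between the x axis of gauge and the x axis of bench, either way round below 0.4 rad and x of dial in the frame of nest above 0 m and contact force between the fingers and gauge above 1 N and linear speed of gauge below 0.02 m/s and contact force between gauge and button_a below 0.1 N and contact force between gauge and button_b below 0.1 N and contact force between gauge and nest below 0.1 N and contact force between gauge and holder below 0.1 N); the arm keeps its last pose, push and grip.
It fails at once if the gauge is pressed hard (over 25 N) on a button (contact force between gauge and button_marked above 25 N or contact force between gauge and button_a above 25 N or contact force between gauge and button_b above 25 N).
It fails at once if the gauge is tipped over (more than 35 degrees) (angle between gauge's own z axis and vertical above 0.6 rad).
It fails at once if another thing on the bench is moved by more than 20 mm (distance of any of tape, caliper, nut, grommet, screwdriver, glue, bracket, screw_tub from where it was at the start of the episode above 0.02 m).
It also fails if it takes over 72 s, if anything falls off the work surface, if the arm or the gripper's body presses on something with over 40 N, if the wrist force passes 120 N, or if a joint passes its speed limit or range.

### The arm

A 7-joint arm with a two-finger parallel gripper is mounted at the origin on the work surface. World frame = base frame: x ahead of the robot, y to its left, z up, the work surface at z = 0. Lengths are in m, angles in rad, forces in N, time in s.
With the tool pointing down it reaches from about 0.425 to 0.925 m from the base axis. Payload 6.8 kg.
Tool frame: the origin (TCP) lies between the finger pads; the fingertips stand 14 mm ahead of it and the grasp point (between the pads) lies 5 mm behind it; z points along the fingers, y is the direction in which the jaws open and shut (so a half turn about z gives the same grasp; the last joint's range is limited). The gripper opens to 85 mm and grips with 20 to 120 N. Pads are 22 mm wide; open, the fingers measure 114 mm over their backs; the gripper's body (76 mm by 85 mm) begins 54 mm behind the grasp point. The pads swing forward as they close: fully open they stand 13 mm farther back than shut.
Start: joints at [-1.392, 0.477, 0.022, 1.555, -0.011, 1.109, -0.083], TCP at [0.191, 0.647, 0.245] pointing down, gripper open.
Joint ranges: [-2.96, 2.96], [-0.34, 2.1], [-1.41, 1.46], [0.24, 2.44], [-1.37, 4.51], [0.17, 1.92], [-2.96, 2.96]. Speed limits (rad/s): [2.39, 2.39, 3.14, 3.14, 3.14, 3.14, 3.14].

### API

Orientations are given as a unit quaternion [w, x, y, z].
In Python, from station import bot gives the robot as it stands.
- The arm moves only by the shell command python3 -m crank 'ROWS' [FORCE]. ROWS is JSON, a list of rows, each a list of 3 entries, a list of its own where there are three numbers: the shift along the tool's x, y, z in m, then the turn, a rotation vector about the tool's x, y, z in degrees, then the finger opening in m, from 0 to 0.0854. A call has 1 to 10 rows; each row shifts and turns the commanded pose from where the row before left it, along the tool's axes as they then stand; what a row does not reach is not made up. A row lasts 1/8 s, in which the tool goes at most 62.5 mm and 10.7 degrees, less where a joint would pass 70% of its speed; a pose out of reach is approached as far as the arm can. A call is refused whole if a number of a shift passes 0.0625 or a number of a turn 10.7, either way. A call with a gripper value outside its range is refused whole. The fingers move at their own pace and stop on an object; FORCE is the grip in N (left out, the last holds). Time passes only in rows, so rows that do not move let the fingers close. It gives the time, the measured TCP pose, the force and the opening at its end, in the units of the state.
- bot.get_obs(): the state, without advancing time (a new reading comes with each control period).
- bot.read_camera(name): name is "scene" or "top" or "wrist"; returns (picture, depth): 384x512x3 uint8, red, green, blue; 384x512 float32, m along the optical axis (not along the pixel's ray), 0 where there is no reading.
- bot.calibration(name): a dict with "fx", "fy", "cx", "cy" (pixels), "D" ([k1, k2, p1, p2, k3] as OpenCV has them; the pictures are not rectified), "extrinsics" (4x4, takes a point from camera to world coordinates). Camera axes: x right, y down, z forward; pixel columns grow to the right and rows downward; lengths in m; the calibration is good to about 2 mm. A picture is of the moment at which its call begins: read the wrist's pose just before it. calibration takes no time and is no camera call; for the wrist camera it gives the pose at the moment of the call.
- bot.hand_in(): hands the job in, once; it reports no verdict.
The state is a dict: "t": time; "q": joint angles; "joint_vel": joint speeds; "joint_torque": joint torques, N m; "eef_pos": TCP position; "tool_rot": TCP orientation; "contact_force": force on the tool from outside, world axes, zero at the start; "torque": the same for the moment, N m; "gripper_width": opening from 0.0 (shut) to 1.0 (fully open).
Only numpy, scipy, OpenCV 4.12 (cv2) and the standard library are available. Lean on these libraries where they do the work, as an engineer would, in place of code of your own. Each camera call takes 0.05 s, during which the arm holds its last target.

## Working session

There is one attempt and no reset: what is moved stays moved. The work goes in short steps, Python scripts to look and compute and a shell command to move; the robot and the scene stay as the last step left them, time stands still between calls to the robot, and variables do not carry over. Pictures are saved under pics/ and viewed, and the job is handed in when it is done.

```bash
ls -la && mkdir -p pics
python3 - <<'E'
from station import bot
import cv2,numpy as np
o=bot.get_obs();print(o)
for n in ("scene","top","wrist"):
    c=bot.calibration(n);p,d=bot.read_camera(n)
    np.savez(f"pics/{n}0.npz",p=p,d=d,**{k:np.array(v) for k,v in c.items()})
    cv2.imwrite(f"pics/{n}0.png",p[:,:,::-1])
    print(n,c["fx"],c["fy"],c["cx"],c["cy"],c["D"]);print(np.round(c["extrinsics"],4))
E
```

```text
total 12
drwxr-xr-x  3 agent agent 4096 Dec  7 14:04 .
drwxr-xr-x 23 root  root  4096 Dec  7 14:04 ..
drwxr-xr-x  2 agent agent 4096 Dec  7 14:04 pics
{'t': 0.0, 'q': array([-1.39211163,  0.47780415,  0.02234799,  1.55646887, -0.01147201,
        1.10924142, -0.08308792]), 'joint_vel': array([ 0.00023389,  0.00100454, -0.00087105, -0.00119039, -0.00101014,
        0.00082076, -0.00113624]), 'joint_torque': array([ 2.38128911e-05, -5.96457803e+01,  1.60783600e+00, -2.81192708e+01,
        1.24084359e-02,  9.52425442e-03,  1.90153071e-05]), 'eef_pos': array([0.19080371, 0.64688999, 0.24431577]), 'tool_rot': array([-4.74148974e-05,  1.42882276e-01,  9.89739284e-01, -8.95485117e-04]), 'contact_force': array([ 1.280709  ,  1.06627226, -0.31623054]), 'torque': array([-0.00325287,  0.01556977, -0.00244515]), 'gripper_width': 1.0001177876139689}
scene 350.3812282069617 350.3812282069617 257.3093089978912 195.73182972149047 [-0.00849861  0.          0.          0.          0.        ]
[[-0.714   0.4935 -0.4967  1.0585]
 [ 0.7     0.5171 -0.4925  0.5444]
 [ 0.0138 -0.6993 -0.7147  0.8886]
 [ 0.      0.      0.      1.    ]]
top 481.8101185439231 481.8101185439231 254.7611023198479 185.00478794205816 [-0.03472813  0.          0.          0.          0.        ]
[[ 0.0075 -0.9961  0.0883  0.388 ]
 [-1.     -0.0072  0.0036  0.0157]
 [-0.003  -0.0883 -0.9961  1.8808]
 [ 0.      0.      0.      1.    ]]
wrist 293.68764349062775 293.68764349062775 256.52103514456695 190.1391765932106 [-0.01334571  0.          0.          0.          0.        ]
[[ 0.2834  0.9225  0.2621  0.1247]
 [ 0.959  -0.272  -0.0797  0.6676]
 [-0.0023  0.274  -0.9617  0.3719]
 [ 0.      0.      0.      1.    ]]
```

View pics/scene0.png

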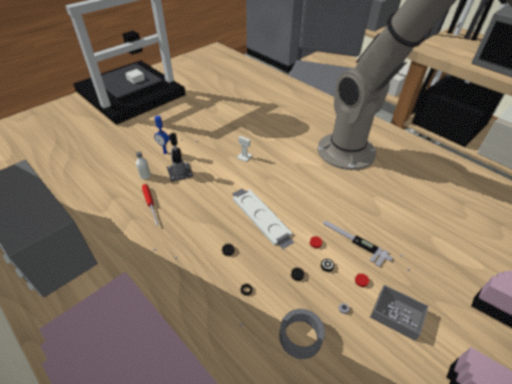

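View pics/top0.png

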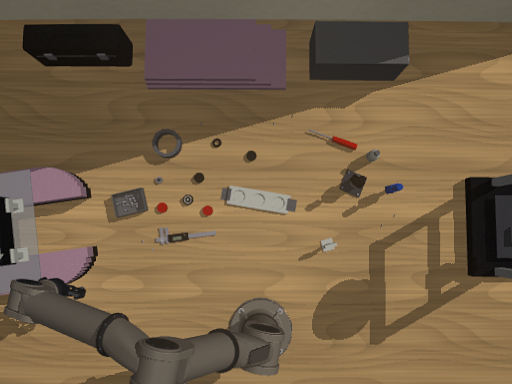

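View pics/wrist0.png

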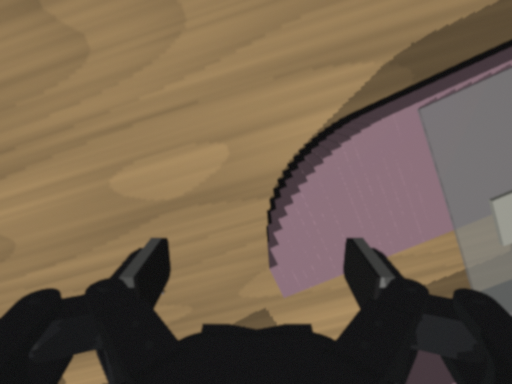

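The top view shows the nest at (259,200), plain buttons at (251,156) and (199,178), and the marked one at about (187,200). It also shows red decoys at (162,208) and (208,211), the grommet at (216,142), and the gauge in its holder at (353,182) with the blue look-alike at (393,188). Next I'll measure these coarsely.

```bash
cat > h.py <<'E'
import numpy as np,cv2
def load(f):
    z=np.load(f);return {k:z[k] for k in z.files}
def K(c): return np.array([[c["fx"],0,c["cx"]],[0,c["fy"],c["cy"]],[0,0,1]],float)
def ray(c,uv):
    u=cv2.undistortPoints(np.array(uv,float).reshape(-1,1,2),K(c),np.array(c["D"],float)).reshape(-1,2)
    E=np.array(c["extrinsics"]);d=np.c_[u,np.ones(len(u))]@E[:3,:3].T
    return E[:3,3],d
def onplane(c,uv,z):
    o,d=ray(c,uv);return o+d*((z-o[2])/d[:,2])[:,None]
def proj(c,P):
    E=np.linalg.inv(np.array(c["extrinsics"]));r,_=cv2.Rodrigues(E[:3,:3])
    return cv2.projectPoints(np.array(P,float).reshape(-1,1,3),r,E[:3,3],K(c),np.array(c["D"],float))[0].reshape(-1,2)
def grab(bot,n,tag):
    c=bot.calibration(n);o=bot.get_obs();p,d=bot.read_camera(n)
    np.savez(f"pics/{n}_{tag}.npz",p=p,d=d,**{k:np.array(v) for k,v in c.items()})
    cv2.imwrite(f"pics/{n}_{tag}.png",p[:,:,::-1]);return c,p,d,o
def blobs(mask,amin=20,amax=1e9):
    n,l,s,ce=cv2.connectedComponentsWithStats(mask.astype(np.uint8))
    return [(ce[i],s[i]) for i in range(1,n) if amin<=s[i][4]<=amax]
E
python3 - <<'E'
from h import *
t=load("pics/top0.npz");p=t["p"]
cr=cv2.resize(p[120:260,95:425],None,fx=2.4,fy=2.4,interpolation=cv2.INTER_CUBIC);cv2.imwrite("pics/topcrop.png",cr[:,:,::-1])
s=load("pics/scene0.npz")
cr=cv2.resize(s["p"][90:380,110:440],None,fx=2,fy=2,interpolation=cv2.INTER_CUBIC);cv2.imwrite("pics/scenecrop.png",cr[:,:,::-1])
for nm,c in(("top",t),("scene",s)):
    g=c["p"].max(2);hsv=cv2.cvtColor(c["p"],cv2.COLOR_RGB2HSV)
    print(nm)
    for ce,st in blobs((g<60),15,300):
        x=onplane(c,[ce],0.014)[0]
        if 0.3<x[0]<0.95 and -.6<x[1]<.6: print("dark",ce.round(1),st[4],x.round(3))
    white=(hsv[...,1]<40)&(g>150)
    for ce,st in blobs(white,15,5000):
        x=onplane(c,[ce],0.012)[0]
        if 0.3<x[0]<0.95 and -.6<x[1]<.6: print("white",ce.round(1),st,x.round(3))
E
```

```text
top
dark [161.5 135.7] 89 [0.746 0.391 0.014]
dark [216.5 142.7] 31 [0.719 0.174 0.014]
dark [172.6 154.8] 24 [0.67  0.345 0.014]
dark [250.9 155.4] 66 [0.67  0.038 0.014]
dark [198.6 177.2] 69 [0.582 0.242 0.014]
dark [353.5 182.7] 252 [ 0.565 -0.362  0.014]
dark [178.1 236.8] 78 [0.351 0.317 0.014]
white [258.  199.3] [227 186  63  27 935] [0.498 0.01  0.012]
white [326.2 241. ] [321 238  11   7  47] [ 0.339 -0.255  0.012]
white [329.7 246.8] [324 244  13   7  49] [ 0.317 -0.268  0.012]
scene
dark [172.9 138.7] 54 [ 0.472 -0.535  0.014]
dark [176.6 156.3] 107 [ 0.528 -0.43   0.014]
dark [186.1 172. ] 59 [ 0.556 -0.33   0.014]
dark [364.4 245. ] 109 [0.36  0.322 0.014]
dark [228.  249.7] 92 [0.675 0.044 0.014]
dark [326.5 269.2] 17 [0.514 0.294 0.014]
dark [297.3 274. ] 108 [0.588 0.246 0.014]
dark [246.2 289.6] 48 [0.727 0.18  0.014]
white [243.8 155.2] [237 147  15  14  91] [ 0.331 -0.256  0.012]
white [138.1 163. ] [136 158   6  13  41] [ 0.657 -0.5    0.012]
white [261.5 215.9] [ 233  190   59   55 1232] [0.505 0.017 0.012]
white [154.1 215.9] [151 207   7  18  33] [ 0.761 -0.228  0.012]
white [338.  229.1] [324 221  30  17 111] [0.367 0.227 0.012]
white [380.8 255.8] [370 247  22  19 124] [0.357 0.379 0.012]
```

View pics/topcrop.png

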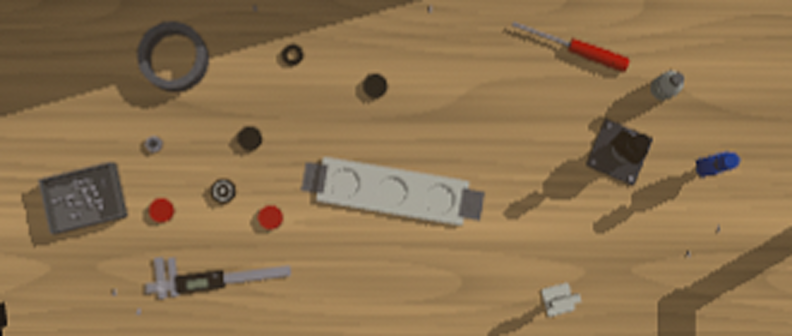

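View pics/scenecrop.png

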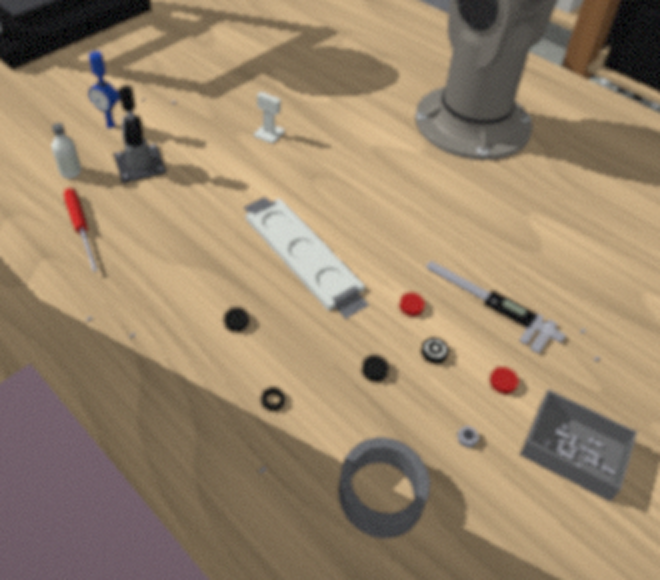

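```bash
cat >> h.py <<'E'
from scipy.spatial.transform import Rotation as R
def rot(o):
    w,x,y,z=o["tool_rot"];return R.from_quat([x,y,z,w])
def want(yaw):  # tool down, tool-y at world angle yaw (deg)
    a=np.radians(yaw);y=np.array([np.cos(a),np.sin(a),0]);z=np.array([0,0,-1.])
    return R.from_matrix(np.c_[np.cross(y,z),y,z])
def plan(o,pos,yaw=None,pitchfix=True):
    r=rot(o);d=r.inv().apply(np.array(pos)-o["eef_pos"])
    print("tcp",o["eef_pos"].round(4),"tooly ang",np.degrees(np.arctan2(*r.as_matrix()[[1,0],1])).round(2),"t",round(o["t"],2))
    print("tool shift mm",(d*1000).round(1),"len",round(np.linalg.norm(d)*1000,1))
    if yaw is not None: print("turn deg tool",np.degrees((r.inv()*want(yaw)).as_rotvec()).round(2))
E
python3 - <<'E'
from h import *
from station import bot
plan(bot.get_obs(),[0.53,0.13,0.25],78)
E
```

```text
tcp [0.1908 0.647  0.2446] tooly ang 73.57 t 0.15
tool shift mm [-471.6 -400.    -4.8] len 618.4
turn deg tool [-0.08  0.   -4.43]
```

```bash
python3 -m crank '[[[-0.0428,-0.0364,-0.0005],[0,0,0],0.06],[[-0.0428,-0.0364,-0.0005],[0,0,0],0.06],[[-0.0428,-0.0364,-0.0005],[0,0,0],0.06],[[-0.0428,-0.0364,-0.0005],[0,0,0],0.06],[[-0.0428,-0.0364,-0.0005],[0,0,0],0.06],[[-0.0428,-0.0364,-0.0005],[0,0,0],0.06],[[-0.0428,-0.0364,-0.0005],[0,0,0],0.06],[[-0.0428,-0.0364,-0.0005],[0,0,0],0.06],[[-0.0428,-0.0364,-0.0005],[0,0,0],0.06],[[-0.0428,-0.0364,-0.0005],[0,0,0],0.06]]' 40
python3 -m crank '[[[-0.0428,-0.0364,0],[0,0,0],0.06],[[0,0,0],[0,0,-4.4],0.06],[[0,0,0],[0,0,0],0.06]]'
python3 - <<'E'
from h import *
from station import bot
c,p,d,o=grab(bot,"wrist","1")
plan(o,[0.53,0.13,0.25],78)
E
```

```text
t: 1.4
eef_pos: [0.4991, 0.1756, 0.2504]
tool_rot: [0.0, 0.143, 0.99, 0.0]
contact_force: [1.3, 0.2, -0.1]
gripper_width: 0.706
t: 1.78
eef_pos: [0.5292, 0.1298, 0.25]
tool_rot: [-0.0, 0.106, 0.994, -0.0]
contact_force: [-0.5, 0.3, -0.8]
gripper_width: 0.699
tcp [0.5292 0.1298 0.25  ] tooly ang 77.87 t 1.77
tool shift mm [-0.8  0.4  0. ] len 0.9
turn deg tool [-0.01 -0.04 -0.13]
```

View pics/wrist_1.png

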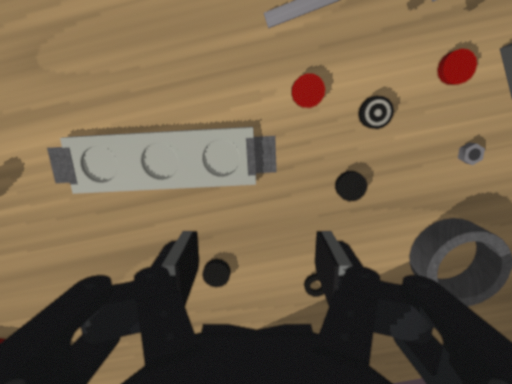

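```bash
cat >> h.py <<'E'
def nestfit(c,p,z=0.012,thr=130):
    hsv=cv2.cvtColor(p,cv2.COLOR_RGB2HSV);m=((hsv[...,1]<45)&(hsv[...,2]>thr)).astype(np.uint8)
    m=cv2.morphologyEx(m,cv2.MORPH_OPEN,np.ones((3,3)))
    cs,_=cv2.findContours(m,cv2.RETR_EXTERNAL,cv2.CHAIN_APPROX_NONE)
    k=max(cs,key=cv2.contourArea).reshape(-1,2)
    w=onplane(c,k,z)[:,:2]
    r=cv2.minAreaRect((w*1000).astype(np.float32))
    return k,w,r
def dark(c,p,z=0.007,thr=50,amin=100,amax=3000):
    return [(ce.round(1),st[4],onplane(c,[ce],z)[0].round(4)) for ce,st in blobs(p.max(2)<thr,amin,amax)]
E
python3 - <<'E'
from h import *
c=load("pics/wrist_1.npz");p=c["p"]
for x in dark(c,p):print(*x)
k,w,r=nestfit(c,p);print(r,cv2.boundingRect(k))
hsv=cv2.cvtColor(p,cv2.COLOR_RGB2HSV)
for ce,st in blobs(((hsv[...,1]<60)&(hsv[...,2]>120))[90:135,350:400],20): print("mk",ce+[350,90],st,onplane(c,[ce+[350,90]],0.014)[0].round(4))
print(p[85:140,376].max(1)); print(p[112,350:402].max(1))
t=load("pics/top0.npz");k,w,r=nestfit(t,t["p"]);print(r)
E
```

```text
[368.8 109. ] 185 [0.493  0.2782 0.007 ]
[377.5 112.1] 135 [0.4988 0.2883 0.007 ]
[350.7 185.2] 679 [0.584  0.2444 0.007 ]
[448.1 230.1] 759 [0.6757 0.3677 0.007 ]
[216.3 272.2] 553 [0.6716 0.041  0.007 ]
((500.1380310058594, 11.228004455566406), (238.8463134765625, 71.89080810546875), 80.65485382080078) (61, 128, 195, 65)
mk [377.30588235 111.57058824] [ 16  10  24  25 170] [0.4975 0.2854 0.014 ]
mk [377.59259259 112.25925926] [25 20  6  6 27] [0.4983 0.2857 0.014 ]
[167 167 166 164 153 133 117 111 107  98  74  47  33  46  86 128 148 138
 101  58  34  29  34  55  88 121 140 148 149 139 116  78  43  32  27  38
  66 107 136 132 100  60  44  70 112 143 154 155 156 156 157 158 160 161
 162]
[156 155 155 153 152 151 145 126  86  45  27  26  29  38  66 109 140 141
 115  74  40  30  32  56  94 129 148 154 154 150 134 100  63  36  30  41
  73 114 139 135 104  65  47  67  97 120 135 145 149 149 149 148]
((498.1082763671875, 10.856201171875), (232.78106689453125, 70.38385009765625), 80.92495727539062)
```

Run:
```python
from h import *
from station import bot
plan(bot.get_obs(),[0.498,0.2856,0.07],80.65)
```

```text
tcp [0.5289 0.1305 0.2501] tooly ang 77.91 t 1.82
tool shift mm [ 62.6 145.2 180.1] len 239.6
turn deg tool [ 0.   -0.04 -2.74]
```

```bash
python3 -m crank '[[[0.0157,0.0363,0.045],[0,0,0],0.06],[[0.0157,0.0363,0.045],[0,0,0],0.06],[[0.0157,0.0363,0.045],[0,0,0],0.06],[[0.0157,0.0363,0.045],[0,0,0],0.06],[[0,0,0],[0,0,-2.75],0.06],[[0,0,0],[0,0,0],0.06]]'
python3 - <<'E'
from h import *
from station import bot
c,p,d,o=grab(bot,"wrist","2")
plan(o,[0.498,0.2856,0.018],80.65)
hsv=cv2.cvtColor(p,cv2.COLOR_RGB2HSV)
q=proj(c,[[0.498,0.2856,0.014]])[0];print(q)
for ce,st in blobs((hsv[...,1]<60)&(hsv[...,2]>120),20,4000):
    if abs(ce-q).max()<60: print(ce,st,onplane(c,[ce],0.014)[0].round(4))
E
```

```text
t: 2.58
eef_pos: [0.497, 0.2864, 0.0697]
tool_rot: [-0.001, 0.08, 0.997, -0.0]
contact_force: [1.1, 0.8, 0.4]
gripper_width: 0.699
tcp [0.497  0.2864 0.0697] tooly ang 80.79 t 2.58
tool shift mm [-1.1 -0.6 51.7] len 51.7
turn deg tool [-0.04 -0.06  0.14]
[254.40512329 216.30423721]
[255.01477833 215.4137931 ] [233 195  45  42 609] [0.4974 0.2861 0.014 ]
[255.         216.33663366] [250 211  11  11 101] [0.4981 0.286  0.014 ]
```

View pics/wrist_2.png

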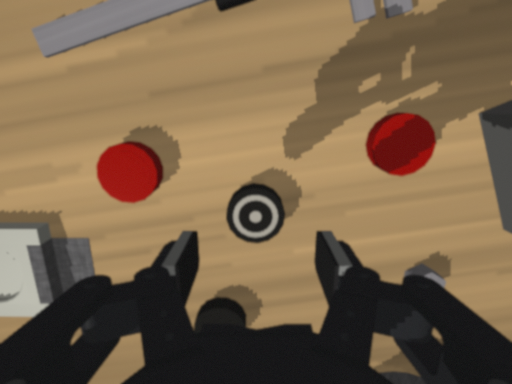

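The marked button is centred between the open jaws at (255,216), so I'll descend and grasp it.

```bash
python3 -m crank '[[[-0.0005,0,0.030],[0,0,0],0.06],[[-0.0005,-0.0003,0.0217],[0,0,0],0.06],[[0,0,0],[0,0,0],0.06],[[0,0,0],[0,0,0],0.03],[[0,0,0],[0,0,0],0.03],[[0,0,0],[0,0,0],0.03],[[0,0,0],[0,0,0],0.03],[[0,0,-0.020],[0,0,0],0.03],[[0,0,-0.032],[0,0,0],0.03],[[0,0,0],[0,0,0],0.03]]' 40
python3 - <<'E'
from h import *
from station import bot
c,p,d,o=grab(bot,"wrist","3")
plan(o,[0.5128,0.0882,0.055],80.65)
E
```

```text
t: 3.88
eef_pos: [0.5011, 0.2862, 0.0743]
tool_rot: [0.002, 0.081, 0.997, 0.002]
contact_force: [0.7, -0.3, -0.3]
gripper_width: 0.437
tcp [0.5011 0.2862 0.0743] tooly ang 80.7 t 3.88
tool shift mm [ -43.4 -193.6   18.6] len 199.3
turn deg tool [0.27 0.26 0.05]
```

View pics/wrist_3.png

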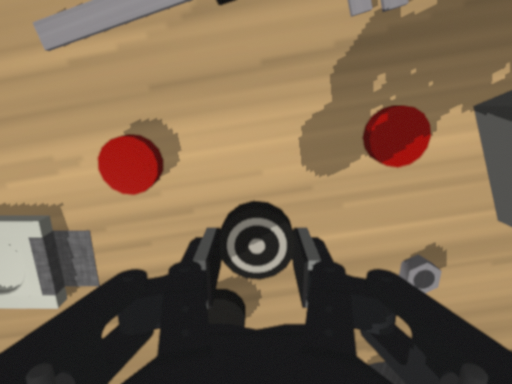

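```bash
cat >> h.py <<'E'
def inhand(c,p,d,o,box):
    u0,v0,u1,v1=box
    hsv=cv2.cvtColor(p,cv2.COLOR_RGB2HSV)
    for ce,st in blobs(((hsv[...,1]<60)&(hsv[...,2]>110))[v0:v1,u0:u1],20,3000):
        u,v=(ce+[u0,v0]);z=d[int(round(v)),int(round(u))]
        oo,dd=ray(c,[[u,v]]);P=oo+dd[0]*z
        print("blob",u.round(1),v.round(1),st[2:5],"depth",z,"world",P.round(4),"tool",(rot(o).inv().apply(P-o["eef_pos"])*1000).round(1))
E
python3 - <<'E'
from h import *
from station import bot
o=bot.get_obs();print(o["eef_pos"],o["t"])
c=load("pics/wrist_3.npz")
inhand(c,c["p"],c["d"],o,(220,200,296,285))
E
```

```text
[0.50014014 0.2856765  0.07286172] 3.925
blob 258.4 246.8 [ 59  54 990] depth 0.14910547 world [0.5008 0.288  0.0663] tool [-0.3  2.4  6.6]
blob 256.7 246.3 [ 16  14 180] depth 0.1478161 world [0.4998 0.2873 0.0674] tool [0.6 1.5 5.5]
```

Run:
```python
from h import *
from station import bot
o=bot.get_obs();plan(o,[0.5125,0.0865,0.075],80.65)
```

```text
tcp [0.5001 0.2857 0.0729] tooly ang 80.71 t 3.92
tool shift mm [ -44.4 -194.6   -2.6] len 199.6
turn deg tool [0.17 0.16 0.06]
```

```bash
python3 -m crank '[[[-0.0111,-0.0487,0],[0,0,0],0.03],[[-0.0111,-0.0487,0],[0,0,0],0.03],[[-0.0111,-0.0487,0],[0,0,0],0.03],[[-0.0111,-0.0487,0],[0,0,0],0.03],[[0,0,0],[0,0,0],0.03],[[0,0,0],[0,0,0],0.03]]'
python3 - <<'E'
from h import *
from station import bot
c,p,d,o=grab(bot,"wrist","4")
plan(o,[0.5125,0.0865,0.027],80.65)
inhand(c,p,d,o,(215,200,300,285))
k,w,r=nestfit(c,p);print(r,cv2.boundingRect(k))
E
```

```text
t: 4.68
eef_pos: [0.5112, 0.086, 0.0704]
tool_rot: [-0.0, 0.081, 0.997, 0.0]
contact_force: [-1.4, 0.9, -0.1]
gripper_width: 0.439
tcp [0.5112 0.086  0.0704] tooly ang 80.71 t 4.67
tool shift mm [-1.2  0.7 43.4] len 43.5
turn deg tool [ 0.02 -0.03  0.06]
blob 258.3 209.3 [ 85  28 927] depth 0.14212255 world [0.4905 0.0911 0.0638] tool [21.3  1.7  6.6]
blob 259.4 248.1 [ 58  53 860] depth 0.14705615 world [0.5106 0.0883 0.0645] tool [0.9 2.2 6. ]
blob 256.8 246.4 [ 16  14 169] depth 0.1476033 world [0.5099 0.0872 0.0637] tool [1.5 0.9 6.7]
((500.38140869140625, 12.558845520019531), (217.09063720703125, 71.1703109741211), 80.62652587890625) (0, 163, 307, 100)
```

View pics/wrist_4.png

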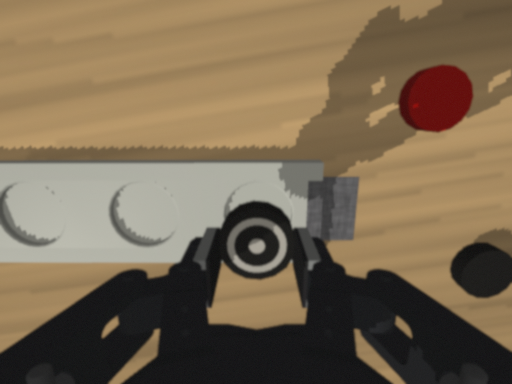

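Run:
```python
from h import *
c=load("pics/wrist_4.npz")
W=onplane(c,[[150,161.5],[150,263.5],[322.5,161],[145.5,213]],0.012)
n=np.array([0.5,0.0112]);a=np.radians(80.65);ey=np.array([np.cos(a),np.sin(a)]);ex=np.array([np.sin(a),-np.cos(a)])
for w in W: print(w.round(4),"nest xy",((w[:2]-n)@ex*1000).round(1),((w[:2]-n)@ey*1000).round(1))
b=np.array([.5104,.0880]);print("btn",(b-n)@ex*1000,(b-n)@ey*1000)
```

```text
[0.4654 0.025  0.012 ] nest xy -36.3 8.0
[0.5366 0.0059 0.012 ] nest xy 37.0 0.7
[0.483  0.1342 0.012 ] nest xy -36.7 118.6
[0.4991 0.0129 0.012 ] nest xy -1.2 1.5
btn -2.215479558367779 77.46929488724196
```

```bash
python3 -m crank '[[[-0.002,0,0.020],[0,0,0],0.03],[[0,0,0.015],[0,0,0],0.03],[[0,0,0.006],[0,0,0],0.03],[[0,0,0],[0,0,0],0.03],[[0,0,0],[0,0,0],0.03]]'
python3 - <<'E'
from h import *
from station import bot
c,p,d,o=grab(bot,"wrist","5")
plan(o,[0.5125,0.0865,0.027],80.65);print(o["contact_force"].round(1))
inhand(c,p,d,o,(215,200,300,285))
E
```

```text
t: 5.35
eef_pos: [0.5137, 0.0853, 0.03]
tool_rot: [0.0, 0.081, 0.997, 0.0]
contact_force: [-0.5, 0.2, -0.2]
gripper_width: 0.441
tcp [0.5137 0.0853 0.03  ] tooly ang 80.72 t 5.35
tool shift mm [1.4 1.  3. ] len 3.4
turn deg tool [0.02 0.03 0.07]
[-0.5  0.2 -0.2]
blob 224.0 208.9 [ 35  28 391] depth 0.15509024 world [0.4941 0.0718 0.011 ] tool [ 17.1 -16.4  18.9]
blob 289.5 209.1 [ 35  27 419] depth 0.16095239 world [0.5019 0.1063 0.0055] tool [15.  18.9 24.5]
blob 259.1 247.2 [ 59  54 921] depth 0.14811024 world [0.5132 0.0875 0.0229] tool [0.8 2.1 7.1]
blob 256.9 246.3 [ 16  15 171] depth 0.14864226 world [0.5128 0.0864 0.0223] tool [1.1 1.  7.7]
blob 256.6 277.3 [ 80  24 933] depth 0.1517161 world [0.5294 0.0835 0.0239] tool [-15.8   0.8   6.1]
```

View pics/wrist_5.png

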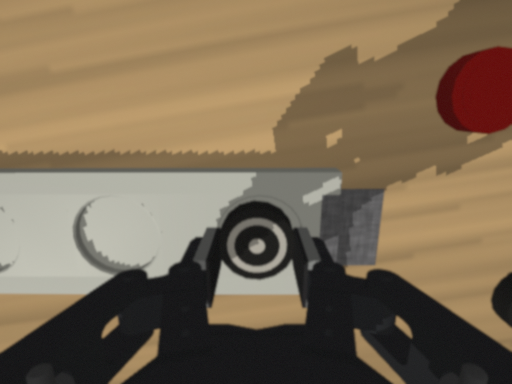

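```bash
python3 -m crank '[[[0,0.0005,0.002],[0,0,0],0.03],[[0,0,0],[0,0,0],0.03],[[0,0,0],[0,0,0],0.056],[[0,0,0],[0,0,0],0.056],[[0,0,0],[0,0,0],0.056],[[0,0,-0.020],[0,0,0],0.056],[[0,0,-0.045],[0,0,0],0.056],[[0,0,0],[0,0,0],0.06]]'
python3 - <<'E'
from h import *
from station import bot
c,p,d,o=grab(bot,"wrist","6")
inhand(c,p,d,o,(200,180,310,300))
plan(o,[0.584,0.2425,0.07],80.65);print(o["contact_force"].round(1))
for x in dark(c,p):print(*x)
E
```

```text
t: 6.4
eef_pos: [0.5157, 0.0861, 0.0954]
tool_rot: [0.003, 0.081, 0.997, 0.001]
contact_force: [-0.0, -0.8, -0.2]
gripper_width: 0.699
blob 255.0 198.8 [ 41  39 526] depth 0.2135985 world [0.5116 0.0866 0.0192] tool [ 4.6 -0.3 76.2]
blob 255.2 199.6 [11 10 89] depth 0.2129036 world [0.512  0.0867 0.02  ] tool [ 4.2 -0.2 75.4]
tcp [0.5157 0.0861 0.0954] tooly ang 80.7 t 6.4
tool shift mm [-41.9 165.3  26.1] len 172.6
turn deg tool [0.16 0.31 0.05]
[-0.  -0.8 -0.2]
[255.1 192.2] 737 [0.5102 0.0868 0.007 ]
[255.2 199.2] 463 [0.5159 0.086  0.007 ]
[459.8 247.4] 2051 [0.584  0.2443 0.007 ]
```

View pics/wrist_6.png

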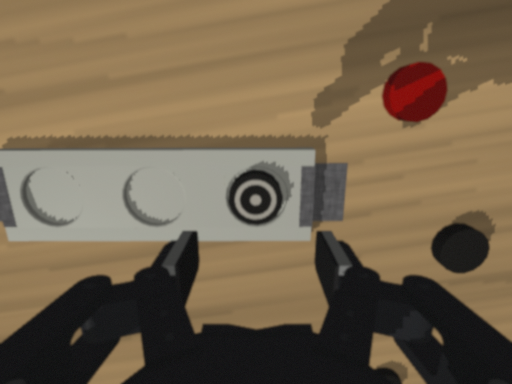

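The marked button is seated in well2, at pixel (255,199). Next is button b, at (460,247).

```bash
python3 -m crank '[[[-0.0105,0.0415,0.0065],[0,0,0],0.06],[[-0.0105,0.0415,0.0065],[0,0,0],0.06],[[-0.0105,0.0415,0.0065],[0,0,0],0.06],[[-0.0105,0.0415,0.0065],[0,0,0],0.06],[[0,0,0],[0,0,0],0.06],[[0,0,0],[0,0,0],0.06]]'
python3 - <<'E'
from h import *
from station import bot
c,p,d,o=grab(bot,"wrist","7")
plan(o,[0.584,0.244,0.018],80.65)
for x in dark(c,p):print(*x)
E
```

```text
t: 7.2
eef_pos: [0.5808, 0.2416, 0.0653]
tool_rot: [-0.001, 0.081, 0.997, -0.001]
contact_force: [1.0, -0.1, -0.5]
gripper_width: 0.702
tcp [0.5808 0.2416 0.0653] tooly ang 80.71 t 7.2
tool shift mm [-2.8  3.  47.3] len 47.5
turn deg tool [-0.11 -0.1   0.06]
[ 68.6 148.9] 702 [0.5185 0.1312 0.007 ]
[ 14.1 151.1] 1185 [0.5141 0.0957 0.007 ]
[260.8 217.7] 2648 [0.5844 0.2446 0.007 ]
```

View pics/wrist_7.png

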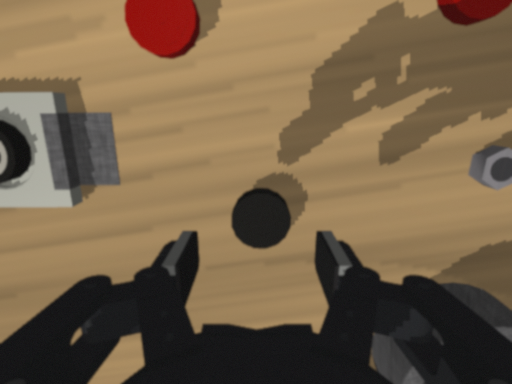

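```bash
python3 -m crank '[[[-0.003,0.002,0.028],[0,0,0],0.06],[[0,0,0.0195],[0,0,0],0.06],[[0,0,0],[0,0,0],0.06],[[0,0,0],[0,0,0],0.03],[[0,0,0],[0,0,0],0.03],[[0,0,0],[0,0,0],0.03],[[0,0,0],[0,0,0],0.03],[[0,0,-0.020],[0,0,0],0.03],[[0,0,-0.032],[0,0,0],0.03],[[0,0,0],[0,0,0],0.03]]' 40
python3 - <<'E'
from h import *
from station import bot
o=bot.get_obs()
plan(o,[0.500,0.010,0.07],80.65)
E
```

```text
t: 8.5
eef_pos: [0.587, 0.2451, 0.0747]
tool_rot: [0.002, 0.081, 0.997, 0.002]
contact_force: [-0.2, 1.0, 0.0]
gripper_width: 0.439
tcp [0.587  0.2451 0.0747] tooly ang 80.71 t 8.5
tool shift mm [  48.  -246.1    3.6] len 250.7
turn deg tool [0.21 0.27 0.06]
```

```bash
python3 -m crank '[[[0.0094,-0.0492,0],[0,0,0],0.03],[[0.0094,-0.0492,0],[0,0,0],0.03],[[0.0094,-0.0492,0],[0,0,0],0.03],[[0.0094,-0.0492,0],[0,0,0],0.03],[[0.0094,-0.0492,0],[0,0,0],0.03],[[0,0,0],[0,0,0],0.03],[[0,0,0],[0,0,0],0.03]]'
python3 - <<'E'
from h import *
from station import bot
c,p,d,o=grab(bot,"wrist","8")
plan(o,[0.500,0.010,0.07],80.65)
for x in dark(c,p):print(*x)
E
```

```text
t: 9.38
eef_pos: [0.4992, 0.0095, 0.0712]
tool_rot: [0.0, 0.081, 0.997, 0.0]
contact_force: [0.5, 0.0, 0.2]
gripper_width: 0.443
tcp [0.4992 0.0095 0.0712] tooly ang 80.72 t 9.38
tool shift mm [-0.8  0.6  1.2] len 1.6
turn deg tool [0.04 0.02 0.07]
[366.5 207.1] 1052 [0.5094 0.0857 0.007 ]
[375.3 216.9] 547 [0.5176 0.0914 0.007 ]
```

View pics/wrist_8.png

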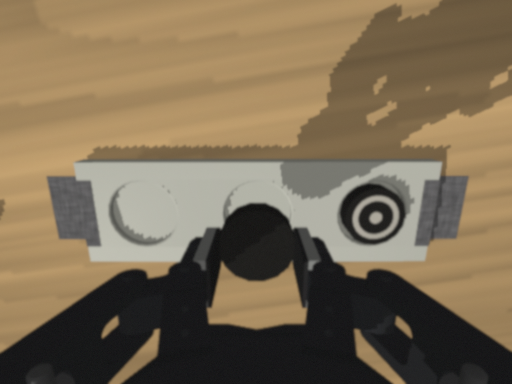

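```bash
python3 -m crank '[[[-0.0015,0,0.022],[0,0,0],0.03],[[0,0,0.015],[0,0,0],0.03],[[0,0,0.006],[0,0,0],0.03],[[0,0,0],[0,0,0],0.03],[[0,0,0],[0,0,0],0.03]]'
python3 - <<'E'
from h import *
from station import bot
c,p,d,o=grab(bot,"wrist","9")
plan(o,[0.501,0.0092,0.028],80.65);print(o["contact_force"].round(1))
E
```

```text
t: 10.05
eef_pos: [0.5006, 0.0089, 0.0283]
tool_rot: [0.0, 0.081, 0.997, 0.0]
contact_force: [-0.8, -0.2, -0.3]
gripper_width: 0.435
tcp [0.5006 0.0089 0.0283] tooly ang 80.73 t 10.05
tool shift mm [-0.3  0.4  0.3] len 0.6
turn deg tool [0.01 0.02 0.08]
[-0.8 -0.2 -0.3]
```

View pics/wrist_9.png

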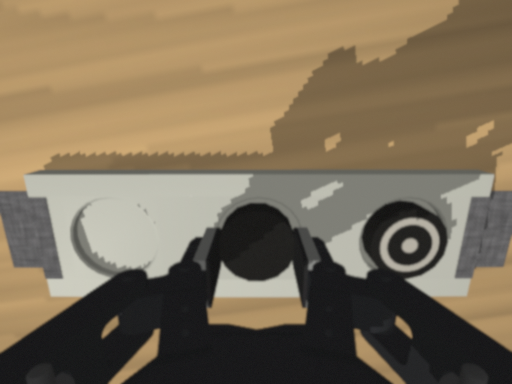

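Button b is over well1, so I'll release it and move on to button a.

```bash
python3 -m crank '[[[-0.0005,0.0005,0],[0,0,0],0.03],[[0,0,0],[0,0,0],0.056],[[0,0,0],[0,0,0],0.056],[[0,0,0],[0,0,0],0.056],[[0,0,-0.020],[0,0,0],0.056],[[0,0,-0.045],[0,0,0],0.056],[[0,0,0],[0,0,0],0.06],[[0,0,0],[0,0,0],0.06]]'
python3 - <<'E'
from h import *
from station import bot
c,p,d,o=grab(bot,"wrist","10")
plan(o,[0.6716,0.0405,0.07],80.65);print(o["contact_force"].round(1))
for x in dark(c,p):print(*x)
for x in dark(c,p,0.021):print(*x)
E
```

```text
t: 11.1
eef_pos: [0.5007, 0.0092, 0.0929]
tool_rot: [-0.0, 0.081, 0.997, 0.0]
contact_force: [0.3, -0.4, -0.6]
gripper_width: 0.702
tcp [0.5007 0.0092 0.0929] tooly ang 80.73 t 11.1
tool shift mm [-163.6   58.4   22.9] len 175.2
turn deg tool [ 0.01 -0.    0.08]
[ 0.3 -0.4 -0.6]
[356.5 196.2] 836 [0.5097 0.0856 0.007 ]
[256.7 203. ] 2205 [0.5027 0.0097 0.007 ]
[364. 204.] 461 [0.5168 0.0909 0.007 ]
[356.5 196.2] 836 [0.5046 0.0814 0.021 ]
[256.7 203. ] 2205 [0.4981 0.0105 0.021 ]
[364. 204.] 461 [0.5113 0.0863 0.021 ]
```

View pics/wrist_10.png

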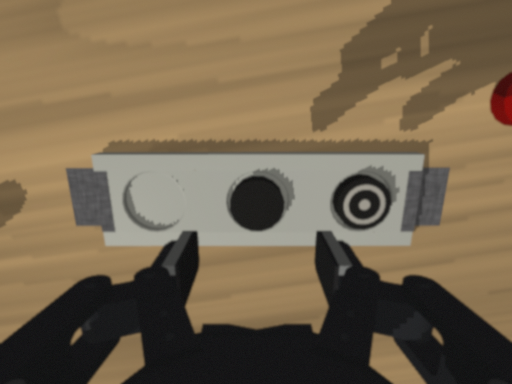

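```bash
python3 -m crank '[[[-0.0409,0.0146,0.0057],[0,0,0],0.06],[[-0.0409,0.0146,0.0057],[0,0,0],0.06],[[-0.0409,0.0146,0.0057],[0,0,0],0.06],[[-0.0409,0.0146,0.0057],[0,0,0],0.06],[[0,0,0],[0,0,0],0.06],[[0,0,0],[0,0,0],0.06]]'
python3 - <<'E'
from h import *
from station import bot
c,p,d,o=grab(bot,"wrist","11")
plan(o,[0.6716,0.0405,0.018],80.65)
for x in dark(c,p):print(*x)
E
```

```text
t: 11.9
eef_pos: [0.6702, 0.0399, 0.0687]
tool_rot: [-0.002, 0.081, 0.997, -0.0]
contact_force: [-0.5, 0.8, 0.8]
gripper_width: 0.701
tcp [0.6702 0.0399 0.0687] tooly ang 80.7 t 11.9
tool shift mm [-1.4  0.9 50.7] len 50.7
turn deg tool [-0.07 -0.18  0.05]
[257.3 214.5] 2541 [0.6723 0.0408 0.007 ]
[454.2 249.9] 1597 [0.7217 0.1753 0.007 ]
```

View pics/wrist_11.png

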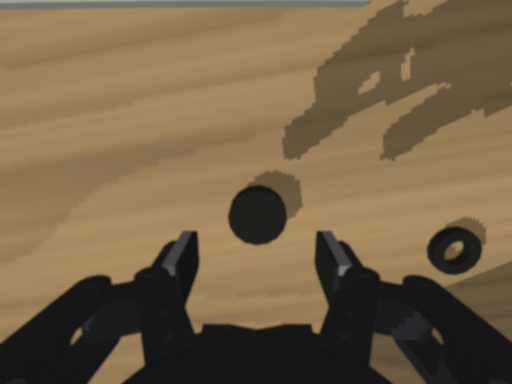

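```bash
python3 -m crank '[[[-0.001,0,0.030],[0,0,0],0.06],[[0,0,0.0205],[0,0,0],0.06],[[0,0,0],[0,0,0],0.06],[[0,0,0],[0,0,0],0.03],[[0,0,0],[0,0,0],0.03],[[0,0,0],[0,0,0],0.03],[[0,0,0],[0,0,0],0.03],[[0,0,-0.020],[0,0,0],0.03],[[0,0,-0.032],[0,0,0],0.03],[[0,0,0],[0,0,0],0.03]]' 40
python3 -m crank '[[[0,0,0],[0,0,0],0.03]]'
python3 - <<'E'
from h import *
from station import bot
o=bot.get_obs()
plan(o,[0.488,-0.0685,0.07],80.65)
E
```

```text
t: 13.2
eef_pos: [0.6752, 0.0403, 0.0756]
tool_rot: [0.003, 0.081, 0.997, 0.001]
contact_force: [0.2, 0.4, -0.1]
gripper_width: 0.436
t: 13.32
eef_pos: [0.6726, 0.0403, 0.0721]
tool_rot: [0.0, 0.081, 0.997, 0.0]
contact_force: [0.3, 0.1, -0.7]
gripper_width: 0.442
tcp [0.6726 0.0403 0.0721] tooly ang 80.72 t 13.32
tool shift mm [ 164.7 -137.2    2.1] len 214.3
turn deg tool [ 0.01 -0.    0.07]
```

```bash
python3 -m crank '[[[0.041,-0.0342,0],[0,0,0],0.03],[[0.041,-0.0342,0],[0,0,0],0.03],[[0.041,-0.0342,0],[0,0,0],0.03],[[0.041,-0.0342,0],[0,0,0],0.03],[[0,0,0],[0,0,0],0.03],[[0,0,0],[0,0,0],0.03],[[0,0,0],[0,0,0],0.03]]'
python3 - <<'E'
from h import *
from station import bot
c,p,d,o=grab(bot,"wrist","12")
plan(o,[0.4885,-0.0685,0.028],80.65)
E
```

```text
t: 14.2
eef_pos: [0.4901, -0.0675, 0.0717]
tool_rot: [0.0, 0.08, 0.997, 0.0]
contact_force: [0.2, 0.2, 0.3]
gripper_width: 0.438
tcp [ 0.4901 -0.0675  0.0717] tooly ang 80.8 t 14.2
tool shift mm [ 1.4 -1.3 43.7] len 43.7
turn deg tool [0.02 0.03 0.15]
```

View pics/wrist_12.png

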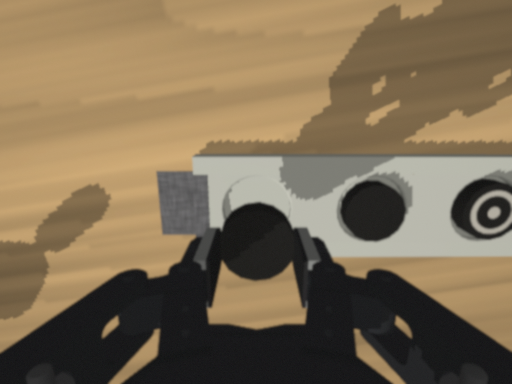

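```bash
python3 -m crank '[[[0.001,-0.0011,0.022],[0,0,0],0.03],[[0,0,0.015],[0,0,0],0.03],[[0,0,0.0065],[0,0,0],0.03],[[0,0,0],[0,0,0],0.03],[[0,0,0],[0,0,0],0.03]]'
python3 - <<'E'
from h import *
from station import bot
c,p,d,o=grab(bot,"wrist","13")
plan(o,[0.4885,-0.0685,0.028],80.65);print(o["contact_force"].round(1))
E
```

```text
t: 14.88
eef_pos: [0.4881, -0.0692, 0.0283]
tool_rot: [0.0, 0.081, 0.997, 0.0]
contact_force: [0.7, -0.3, -0.1]
gripper_width: 0.435
tcp [ 0.4881 -0.0692  0.0283] tooly ang 80.73 t 14.88
tool shift mm [-0.3  0.7  0.3] len 0.9
turn deg tool [0.01 0.02 0.08]
[ 0.7 -0.3 -0.1]
```

View pics/wrist_13.png

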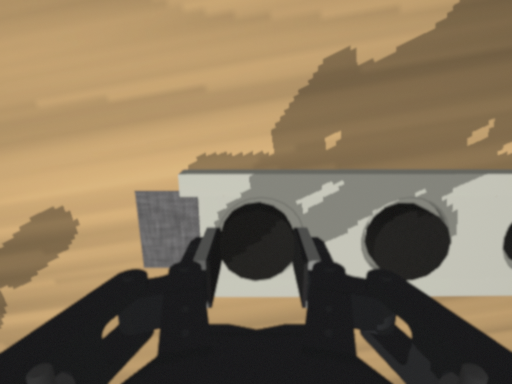

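```bash
python3 -m crank '[[[0,0.0005,0],[0,0,0],0.03],[[0,0,0],[0,0,0],0.056],[[0,0,0],[0,0,0],0.056],[[0,0,0],[0,0,0],0.056],[[0,0,-0.020],[0,0,0],0.056],[[0,0,-0.060],[0,0,0],0.06],[[0,0,-0.060],[0,0,0],0.085],[[0,0,-0.060],[0,0,0],0.085],[[0,0,0],[0,0,0],0.085],[[0,0,0],[0,0,0],0.085]]'
python3 - <<'E'
from h import *
from station import bot
c,p,d,o=grab(bot,"wrist","14")
c2,p2,d2,o2=grab(bot,"top","14")
plan(o,[0.565,-0.36,0.23],80.65);print(o["contact_force"].round(1))
for x in dark(c,p,0.0165):print(*x)
cv2.imwrite("pics/top14c.png",cv2.resize(p2[160:220,310:420],None,fx=6,fy=6,interpolation=cv2.INTER_CUBIC)[:,:,::-1])
s=load("pics/scene0.npz");cv2.imwrite("pics/sc0c.png",cv2.resize(s["p"][100:190,130:230],None,fx=6,fy=6,interpolation=cv2.INTER_CUBIC)[:,:,::-1])
E
```

```text
t: 16.18
eef_pos: [0.4873, -0.0686, 0.2279]
tool_rot: [-0.0, 0.081, 0.997, 0.0]
contact_force: [-0.6, -0.6, 0.1]
gripper_width: 0.992
tcp [ 0.4873 -0.0686  0.2279] tooly ang 80.73 t 16.18
tool shift mm [-123.6 -275.1   -2.2] len 301.6
turn deg tool [ 0.01 -0.03  0.08]
[-0.6 -0.6  0.1]
[256.6 167.3] 820 [ 0.4868 -0.0678  0.0165]
[382.9 163.2] 262 [0.5059 0.0791 0.0165]
[323.4 167.5] 847 [0.4998 0.0096 0.0165]
[390.8 167.6] 143 [0.5126 0.0881 0.0165]
[ 57.3 254. ] 1965 [ 0.5574 -0.3397  0.0165]
```

View pics/wrist_14.png

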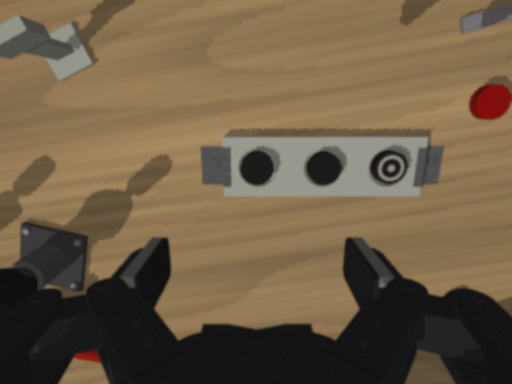

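View pics/top14c.png

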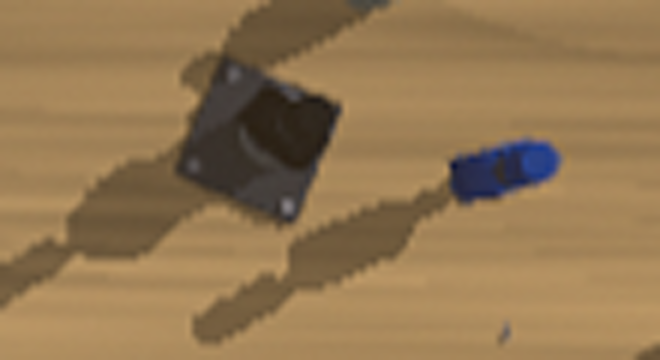

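View pics/sc0c.png

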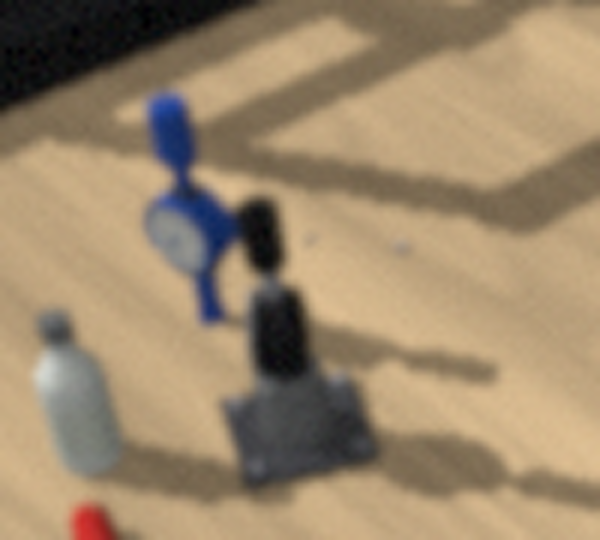

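All three buttons are seated, at (257,167), (323,167) and (389,167). Now I need the gauge pose, so I'll view it from above.

Run:
```python
from h import *
from station import bot
o=bot.get_obs();plan(o,[0.50,-0.34,0.31],90)
```

```text
tcp [ 0.4867 -0.0687  0.2268] tooly ang 80.72 t 16.27
tool shift mm [ -56.6 -265.7  -83.2] len 284.1
turn deg tool [-0.02 -0.17 -9.28]
```

```bash
python3 -m crank '[[[-0.0113,-0.0531,-0.0166],[0,0,0],0.085],[[-0.0113,-0.0531,-0.0166],[0,0,0],0.085],[[-0.0113,-0.0531,-0.0166],[0,0,0],0.085],[[-0.0113,-0.0531,-0.0166],[0,0,0],0.085],[[-0.0113,-0.0531,-0.0166],[0,0,0],0.085],[[0,0,0],[0,0,-9.3],0.085],[[0,0,0],[0,0,0],0.085],[[0,0,0],[0,0,0],0.085]]'
python3 - <<'E'
from h import *
from station import bot
c,p,d,o=grab(bot,"wrist","15")
print(o["eef_pos"],o["q"].round(2))
E=np.array(c["extrinsics"])
v,u=np.mgrid[0:384,0:512];uv=np.c_[u.ravel(),v.ravel()]
oo,dd=ray(c,uv);P=(oo+dd*d.reshape(-1,1));g=p.max(2).ravel()
# gauge+holder region
for lo,hi in((0.15,0.19),(0.115,0.14),(0.085,0.125),(0.10,0.125),(0.045,0.062),(0.004,0.02)):
    m=(P[:,2]>lo)&(P[:,2]<hi)&(abs(P[:,0]-0.565)<.07)&(abs(P[:,1]+.36)<.07)&(d.ravel()>0)
    if m.sum()<5: print(lo,m.sum());continue
    q=P[m];r=cv2.minAreaRect((q[:,:2]*1000).astype(np.float32))
    print(lo,hi,m.sum(),"mean",q.mean(0).round(4),"rect",np.round(r[0],1),np.round(r[1],1),round(r[2],1),"uv",uv[m].mean(0).round(0))
E
```

```text
t: 17.27
eef_pos: [0.5006, -0.3388, 0.3099]
tool_rot: [-0.001, 0.001, 1.0, 0.001]
contact_force: [-0.4, 0.0, -0.1]
gripper_width: 0.992
[ 0.50062638 -0.33877071  0.30987139] [ 0.2   0.32  0.38  1.67 -0.13  1.18  2.18]
0.15 0.19 654 mean [ 0.5632 -0.3578  0.17  ] rect [ 565.9 -358. ] [24.5 24.5] 14.2 uv [237. 244.]
0.115 0.14 49 mean [ 0.5576 -0.3567  0.1345] rect [ 558.3 -357.2] [23.2  8.3] 80.0 uv [240. 225.]
0.085 0.125 824 mean [ 0.5597 -0.3609  0.1013] rect [ 567.8 -359.7] [52.7 30.2] 48.4 uv [238. 216.]
0.1 0.125 499 mean [ 0.561  -0.3603  0.1062] rect [ 567.6 -359.8] [40.1 29.5] 47.5 uv [238. 219.]
0.045 0.062 190 mean [ 0.554  -0.3493  0.0532] rect [ 553.8 -350.6] [38.9 13.5] 58.4 uv [248. 200.]
0.004 0.02 1672 mean [ 0.5517 -0.3565  0.0072] rect [ 566.6 -358.4] [84.8 84.4] 66.7 uv [244. 189.]
```

View pics/wrist_15.png

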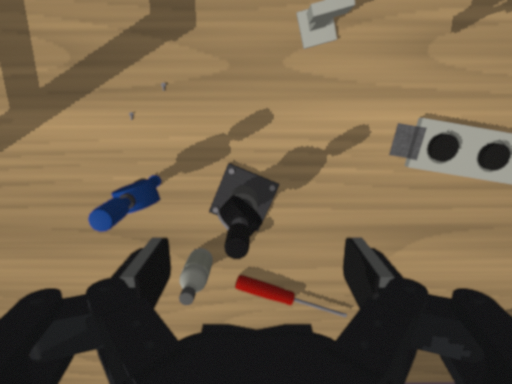

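The gauge axis is at about (0.566,-0.358). Its case's long axis is at 48°, so the dial faces about -42° and needs a +42° turn. I'll move above it now.

Run:
```python
from h import *
from station import bot
o=bot.get_obs();plan(o,[0.566,-0.3593,0.215],90)
```

```text
tcp [ 0.5008 -0.3388  0.3102] tooly ang 89.97 t 17.32
tool shift mm [-65.4 -20.6  95.1] len 117.2
turn deg tool [ 0.07 -0.09 -0.03]
```

```bash
python3 -m crank '[[[-0.0327,-0.0103,0.02],[0,0,0],0.085],[[-0.0327,-0.0103,0.035],[0,0,0],0.085],[[0,0,0.040],[0,0,0],0.085],[[0,0,0],[0,0,0],0.085],[[0,0,0],[0,0,0],0.085]]'
python3 - <<'E'
from h import *
from station import bot
c,p,d,o=grab(bot,"wrist","16")
plan(o,[0.566,-0.3593,0.149],90)
v,u=np.mgrid[0:384,0:512];uv=np.c_[u.ravel(),v.ravel()]
oo,dd=ray(c,uv);P=(oo+dd*d.reshape(-1,1))
for lo,hi in((0.165,0.19),(0.085,0.125)):
    m=(P[:,2]>lo)&(P[:,2]<hi)&(abs(P[:,0]-0.565)<.06)&(abs(P[:,1]+.36)<.045)&(d.ravel()>0)
    q=P[m];r=cv2.minAreaRect((q[:,:2]*1000).astype(np.float32))
    print(lo,hi,m.sum(),"mean",q.mean(0).round(4),"rect",np.round(r[0],1),np.round(r[1],1),round(r[2],1),"uv",uv[m].mean(0).round(0))
E
```

```text
t: 17.95
eef_pos: [0.5666, -0.3606, 0.2178]
tool_rot: [0.001, 0.0, 1.0, -0.0]
contact_force: [0.0, 0.5, 0.7]
gripper_width: 0.996
tcp [ 0.5666 -0.3606  0.2178] tooly ang 89.99 t 17.95
tool shift mm [ 0.7  1.4 68.8] len 68.8
turn deg tool [-0.04  0.07 -0.01]
0.165 0.19 1251 mean [ 0.5651 -0.3583  0.1733] rect [ 566.1 -358.3] [24.6 24.6] 44.2 uv [259. 218.]
0.085 0.125 1327 mean [ 0.5587 -0.363   0.1014] rect [ 567.8 -359.6] [52.6 29.6] 48.1 uv [253. 181.]
```

View pics/wrist_16.png

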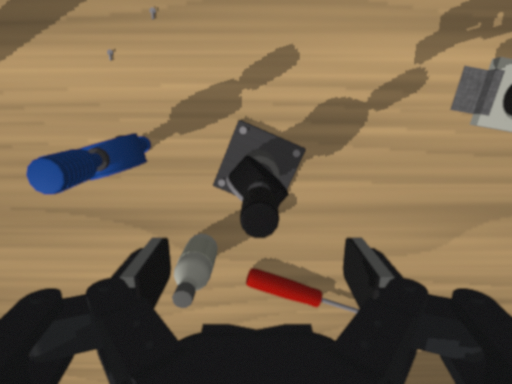

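```bash
python3 -m crank '[[[0.0005,0.0013,0.025],[0,0,0],0.085],[[0,0,0.025],[0,0,0],0.085],[[0,0,0.018],[0,0,0],0.085],[[0,0,0],[0,0,0],0.085],[[0,0,0],[0,0,0],0.085]]'
python3 - <<'E'
from h import *
from station import bot
o=bot.get_obs();plan(o,[0.566,-0.3593,0.149],90);print(o["contact_force"].round(2))
E
```

```text
t: 18.62
eef_pos: [0.5663, -0.3597, 0.1497]
tool_rot: [0.001, -0.0, 1.0, -0.0]
contact_force: [0.1, 0.0, -0.1]
gripper_width: 0.995
tcp [ 0.5663 -0.3597  0.1497] tooly ang 90.01 t 18.62
tool shift mm [0.3 0.4 0.7] len 0.8
turn deg tool [-0.05  0.1   0.01]
[ 0.11  0.   -0.07]
```

```bash
python3 -m crank '[[[0,0.0003,0.0005],[0,0,0],0.04],[[0,0,0],[0,0,0],0.03],[[0,0,0],[0,0,0],0.015],[[0,0,0],[0,0,0],0.015],[[0,0,0],[0,0,0],0.015],[[0,0,0],[0,0,0],0.015]]' 80
python3 - <<'E'
from h import *
from station import bot
c,p,d,o=grab(bot,"wrist","17");plan(o,[0.566,-0.3593,0.149],90);print(o["contact_force"].round(2),o["torque"].round(3),o["gripper_width"]*85.4)
E
```

```text
t: 19.38
eef_pos: [0.5658, -0.359, 0.148]
tool_rot: [0.0, -0.0, 1.0, -0.0]
contact_force: [-1.1, -0.7, 1.8]
gripper_width: 0.267
tcp [ 0.5658 -0.359   0.148 ] tooly ang 90.01 t 19.38
tool shift mm [-0.2 -0.3 -1. ] len 1.1
turn deg tool [-0.01  0.02  0.01]
[-1.08 -0.74  1.76] [-0.035 -0.021  0.01 ] 22.78678820775882
```

View pics/wrist_17.png

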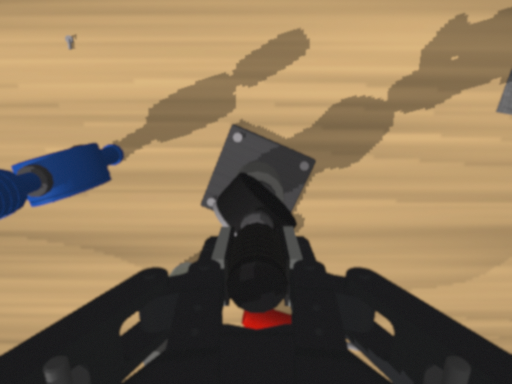

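```bash
python3 -m crank '[[[0,0,-0.008],[0,0,0],0.015],[[0,0,-0.012],[0,0,0],0.015],[[0,0,-0.015],[0,0,0],0.015],[[0,0,-0.015],[0,0,0],0.015],[[0,0,-0.015],[0,0,0],0.015],[[0,0,-0.015],[0,0,0],0.015],[[0,0,-0.015],[0,0,0],0.015],[[0,0,0],[0,0,0],0.015],[[0,0,0],[0,0,0],0.015]]'
python3 - <<'E'
from h import *
from station import bot
c,p,d,o=grab(bot,"wrist","18");plan(o,[0.513,0.087,0.24],131.6);print(o["contact_force"].round(2),o["torque"].round(3),o["q"].round(2))
c,p,d,o=grab(bot,"scene","18")
cv2.imwrite("pics/sc18c.png",cv2.resize(p[50:250,100:350],None,fx=3,fy=3,interpolation=cv2.INTER_CUBIC)[:,:,::-1])
E
```

```text
t: 20.55
eef_pos: [0.5654, -0.3587, 0.2423]
tool_rot: [-0.0, -0.0, 1.0, 0.0]
contact_force: [0.4, -0.4, -2.5]
gripper_width: 0.272
tcp [ 0.5654 -0.3587  0.2423] tooly ang 90.02 t 20.55
tool shift mm [ 52.2 445.7   2.6] len 448.7
turn deg tool [ 4.000e-02 -3.000e-02 -4.158e+01]
[ 0.4  -0.43 -2.49] [ 0.015  0.014 -0.011] [ 0.22  0.49  0.36  1.59 -0.19  1.1   2.2 ]
```

View pics/sc18c.png

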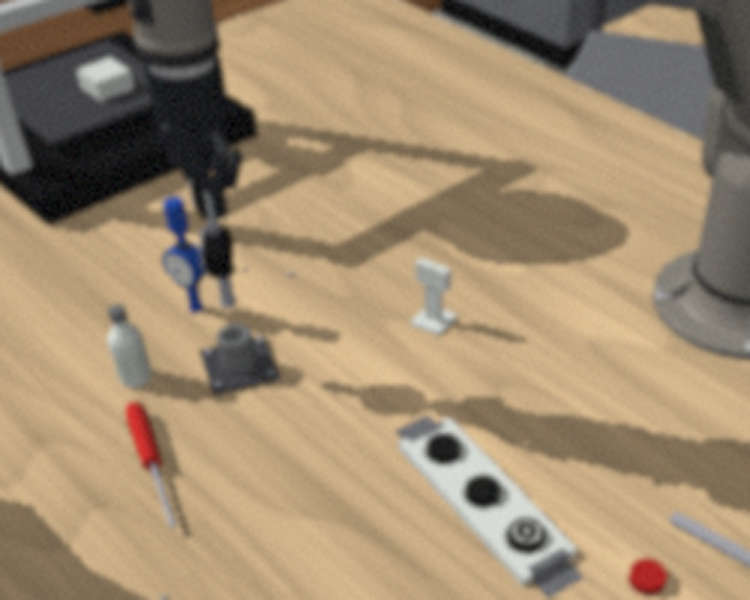

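View pics/wrist_18.png

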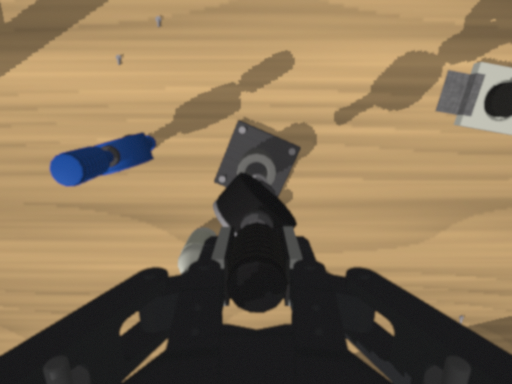

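```bash
python3 -m crank '[[[0.0024,0.020,0],[0,0,0],0.015],[[0.0041,0.035,0],[0,0,0],0.015],[[0.0059,0.050,0],[0,0,0],0.015],[[0.007,0.060,0],[0,0,0],0.015],[[0.007,0.060,0],[0,0,0],0.015],[[0.007,0.060,0],[0,0,0],0.015],[[0.007,0.060,0],[0,0,0],0.015],[[0.0059,0.050,0],[0,0,0],0.015],[[0.0037,0.032,0],[0,0,0],0.015],[[0.0021,0.018,0],[0,0,0],0.015]]'
python3 -m crank '[[[0,0,0],[0,0,-5],0.015],[[0,0,0],[0,0,-8],0.015],[[0,0,0],[0,0,-8],0.015],[[0,0,0],[0,0,-8],0.015],[[0,0,0],[0,0,-8],0.015],[[0,0,0],[0,0,-4.6],0.015],[[0,0,0],[0,0,0],0.015],[[0,0,0],[0,0,0],0.015],[[0,0,0],[0,0,0],0.015]]'
python3 - <<'E'
from h import *
from station import bot
c,p,d,o=grab(bot,"wrist","19");plan(o,[0.513,0.087,0.24],131.6);print(o["contact_force"].round(2),o["torque"].round(3),o["q"].round(2))
c,p,d,o=grab(bot,"scene","19")
cv2.imwrite("pics/sc19c.png",cv2.resize(p[50:250,150:400],None,fx=3,fy=3,interpolation=cv2.INTER_CUBIC)[:,:,::-1])
E
```

```text
t: 21.9
eef_pos: [0.5122, 0.0888, 0.2427]
tool_rot: [-0.0, -0.002, 1.0, 0.0]
contact_force: [0.2, -0.5, -2.4]
gripper_width: 0.272
t: 23.02
eef_pos: [0.5133, 0.086, 0.2427]
tool_rot: [-0.0, -0.355, 0.935, -0.0]
contact_force: [-0.2, -0.3, -2.4]
gripper_width: 0.275
tcp [0.5133 0.086  0.2427] tooly ang 131.55 t 23.02
tool shift mm [-0.4  1.   2.7] len 2.9
turn deg tool [ 0.   -0.01 -0.05]
[-0.16 -0.27 -2.44] [-0.005 -0.011 -0.011] [-0.36  0.22  0.09  1.93 -0.02  0.99  2.03]
```

View pics/sc19c.png

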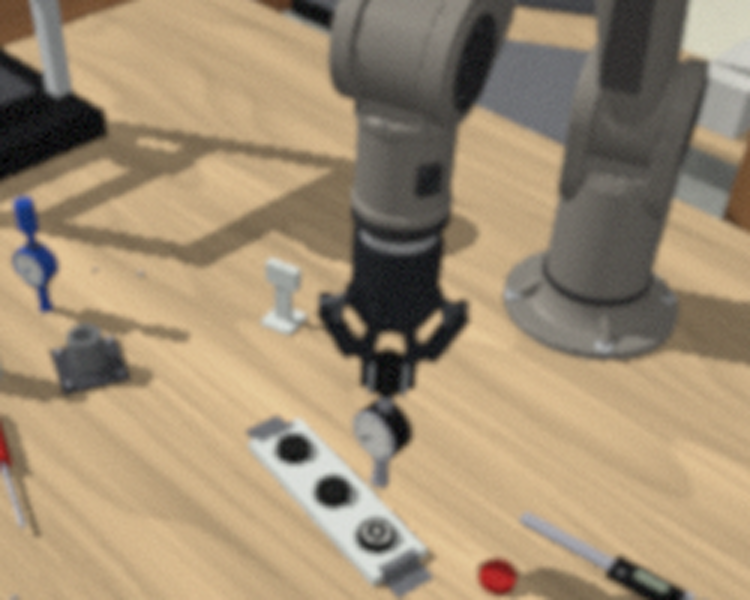

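View pics/wrist_19.png

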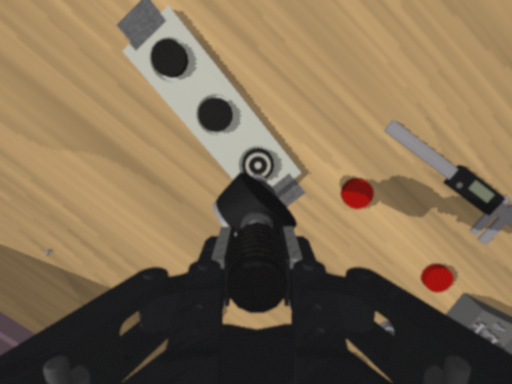

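Run:
```python
from h import *
c=load("pics/wrist_19.npz");p=c["p"];hsv=cv2.cvtColor(p,cv2.COLOR_RGB2HSV)
for ce,st in blobs(((hsv[...,1]<60)&(hsv[...,2]>110))[140:190,235:285],5,600): print("wrist",ce+[235,140],st[2:],onplane(c,[ce+[235,140]],0.021)[0].round(4))
c=load("pics/scene_19.npz");p=c["p"];hsv=cv2.cvtColor(p,cv2.COLOR_RGB2HSV)
u0,v0=262,218
for ce,st in blobs(((hsv[...,1]<60)&(hsv[...,2]>90))[v0:v0+20,u0:u0+28],3,400): print("scene mk",ce+[u0,v0],st[2:],onplane(c,[ce+[u0,v0]],0.021)[0].round(4))
for ce,st in blobs((p.max(2)<60)[v0:v0+20,u0:u0+28],3,400): print("scene dk",ce+[u0,v0],st[2:],onplane(c,[ce+[u0,v0]],0.021)[0].round(4))
print("foot",onplane(c,[[276.5,212.5]],0.1)[0].round(4))
cv2.imwrite("pics/sc19d.png",cv2.resize(p[150:245,240:320],None,fx=6,fy=6,interpolation=cv2.INTER_CUBIC)[:,:,::-1])
```

```text
wrist [257.64315353 164.10788382] [ 26  26 241] [0.5109 0.0858 0.021 ]
wrist [257.5 165. ] [ 6  7 38] [0.5119 0.0864 0.021 ]
scene dk [275.         231.66666667] [9 2 9] [0.5262 0.0982 0.021 ]
foot [0.5181 0.0913 0.1   ]
```

View pics/sc19d.png

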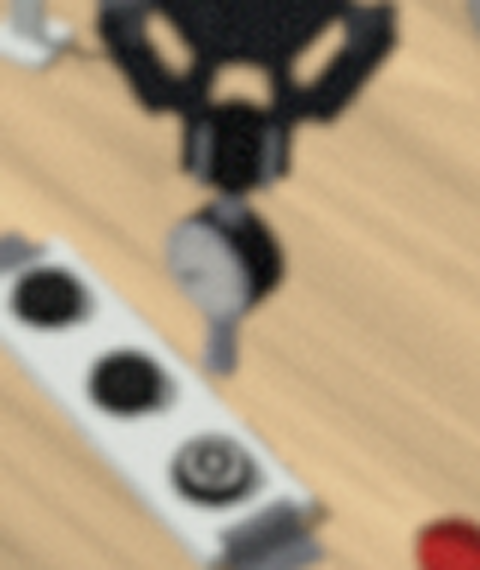

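```bash
python3 - <<'E'
from h import *
from station import bot
plan(bot.get_obs(),[0.512,0.0852,0.172],131.6)
c=load("pics/scene_19.npz")
print(proj(c,[[0.518,0.091,z] for z in (.1,.24)])*6-np.array([240,150])*6)
E
python3 -m crank '[[[0.0005,-0.0015,0.020],[0,0,0],0.015],[[0,0,0.025],[0,0,0],0.015],[[0,0,0.015],[0,0,0],0.015],[[0,0,0.010],[0,0,0],0.015],[[0,0,0],[0,0,0],0.015],[[0,0,0],[0,0,0],0.015]]'
python3 - <<'E'
from h import *
from station import bot
c,p,d,o=grab(bot,"wrist","20");plan(o,[0.512,0.0852,0.172],131.6);print(o["contact_force"].round(2),o["torque"].round(3))
c,p,d,o=grab(bot,"scene","20")
cv2.imwrite("pics/sc20d.png",cv2.resize(p[150:245,240:320],None,fx=6,fy=6,interpolation=cv2.INTER_CUBIC)[:,:,::-1])
E
```

```text
tcp [0.5134 0.0861 0.2428] tooly ang 131.58 t 23.12
tool shift mm [ 1.6  0.3 70.8] len 70.8
turn deg tool [-0.   -0.   -0.02]
[[218.68895468 374.48446136]
 [234.96550446 169.52941999]]
t: 23.88
eef_pos: [0.5146, 0.0848, 0.1735]
tool_rot: [0.001, -0.355, 0.935, -0.0]
contact_force: [0.2, 0.3, -2.9]
gripper_width: 0.272
tcp [0.5146 0.0848 0.1735] tooly ang 131.61 t 23.88
tool shift mm [1.7 2.1 1.4] len 3.0
turn deg tool [-0.03  0.06  0.01]
[ 0.19  0.33 -2.87] [0.005 0.031 0.014]
```

View pics/sc20d.png

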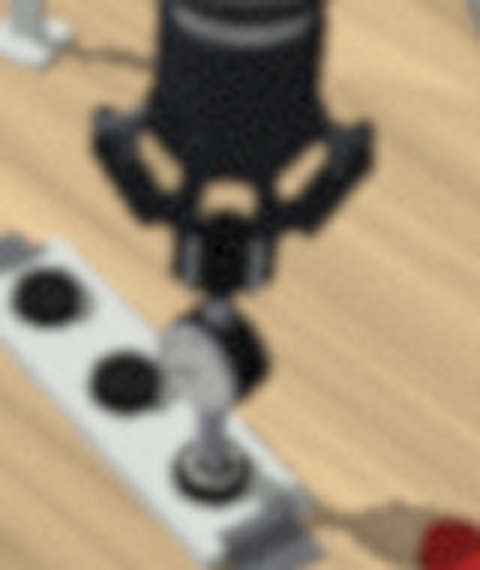

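View pics/wrist_20.png

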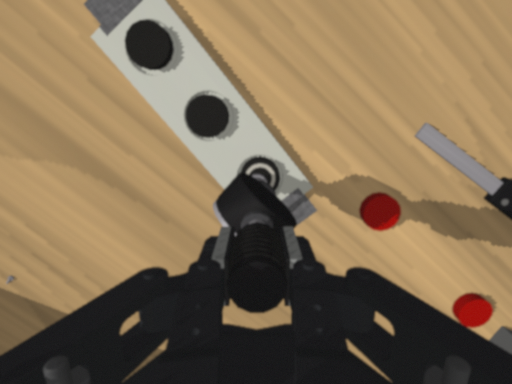

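```bash
python3 -m crank '[[[0.0017,0.002,0.002],[0,0,0],0.015],[[0,0,0.003],[0,0,0],0.015],[[0,0,0.003],[0,0,0],0.015],[[0,0,0],[0,0,0],0.015],[[0,0,0],[0,0,0],0.015]]'
python3 - <<'E'
from h import *
from station import bot
c,p,d,o=grab(bot,"wrist","21");plan(o,[0.512,0.0852,0.162],131.6);print(o["contact_force"].round(2),o["torque"].round(3))
c,p,d,o=grab(bot,"scene","21")
cv2.imwrite("pics/sc21d.png",cv2.resize(p[190:245,250:310],None,fx=9,fy=9,interpolation=cv2.INTER_CUBIC)[:,:,::-1])
E
```

```text
t: 24.6
eef_pos: [0.5115, 0.085, 0.1647]
tool_rot: [-0.0, -0.355, 0.935, -0.0]
contact_force: [0.2, 0.3, -2.4]
gripper_width: 0.275
tcp [0.5115 0.085  0.1647] tooly ang 131.62 t 24.6
tool shift mm [-0.5 -0.2  2.7] len 2.8
turn deg tool [ 0.   -0.    0.02]
[ 0.16  0.33 -2.44] [-0.006 -0.056 -0.015]
```

View pics/sc21d.png

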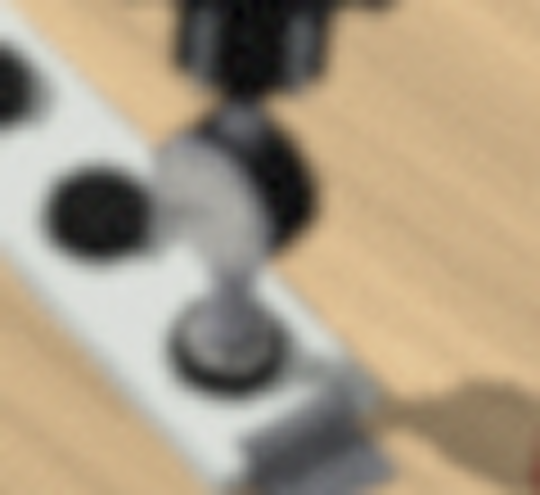

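```bash
python3 -m crank '[[[-0.0004,0,0.0015],[0,0,0],0.015],[[0,0,0.0015],[0,0,0],0.015],[[0,0,0],[0,0,0],0.015],[[0,0,0],[0,0,0],0.015]]'; python3 -m crank '[[[0,0,0.001],[0,0,0],0.015],[[0,0,0],[0,0,0],0.015]]';python3 -m crank '[[[0,0,0.001],[0,0,0],0.015],[[0,0,0],[0,0,0],0.015]]'
```

```text
t: 25.2
eef_pos: [0.5118, 0.0852, 0.1618]
tool_rot: [-0.0, -0.355, 0.935, 0.0]
contact_force: [0.0, -0.5, -2.2]
gripper_width: 0.277
t: 25.45
eef_pos: [0.5121, 0.0854, 0.1612]
tool_rot: [0.0, -0.355, 0.935, -0.0]
contact_force: [-0.3, -0.1, -0.9]
gripper_width: 0.27
t: 25.7
eef_pos: [0.5121, 0.0854, 0.1601]
tool_rot: [0.0, -0.355, 0.935, -0.0]
contact_force: [0.3, -0.0, 2.2]
gripper_width: 0.269
```

```bash
python3 -m crank '[[[0,0,0.001],[0,0,0],0.015],[[0,0,0.001],[0,0,0],0.015],[[0,0,0],[0,0,0],0.015],[[0,0,0],[0,0,0],0.015]]'; python3 -m crank '[[[0,0,0.001],[0,0,0],0.015],[[0,0,0.001],[0,0,0],0.015],[[0,0,0],[0,0,0],0.015],[[0,0,0],[0,0,0],0.015]]'
python3 - <<'E'
from h import *
from station import bot
c,p,d,o=grab(bot,"wrist","22");plan(o,[0.512,0.0852,0.155],131.6);print(o["contact_force"].round(2),o["torque"].round(3))
c,p,d,o=grab(bot,"scene","22")
cv2.imwrite("pics/sc22d.png",cv2.resize(p[170:245,240:320],None,fx=8,fy=8,interpolation=cv2.INTER_CUBIC)[:,:,::-1])
E
```

```text
t: 26.2
eef_pos: [0.5119, 0.0853, 0.1579]
tool_rot: [0.0, -0.355, 0.935, -0.0]
contact_force: [-0.0, 0.7, 3.7]
gripper_width: 0.274
t: 26.7
eef_pos: [0.5119, 0.0853, 0.1559]
tool_rot: [0.0, -0.355, 0.935, -0.0]
contact_force: [-0.3, 0.1, 3.4]
gripper_width: 0.274
tcp [0.5119 0.0853 0.1559] tooly ang 131.62 t 26.7
tool shift mm [ 0.  -0.1  0.9] len 0.9
turn deg tool [-0.01  0.02  0.02]
[-0.29  0.11  3.4 ] [ 0.008  0.016 -0.044]
```

View pics/sc22d.png

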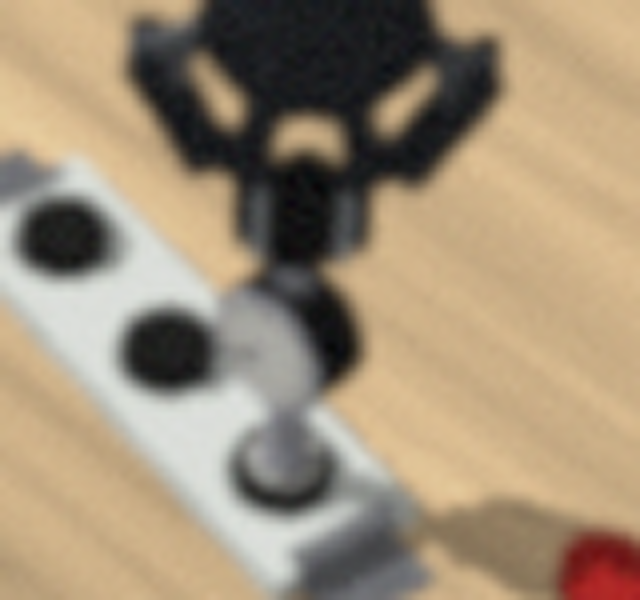

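View pics/wrist_22.png

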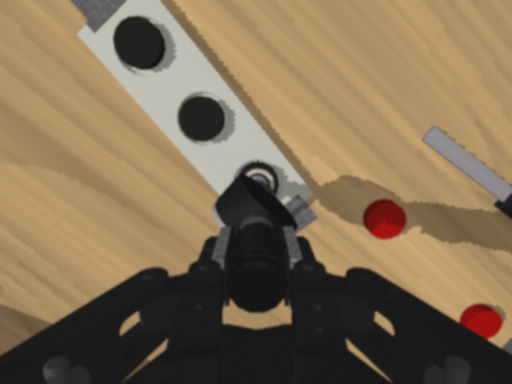

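```bash
for i in 1 2 3; do python3 -m crank '[[[0,0,0],[0,0,0],0.015]]' | grep -E "eef|contact"; done
python3 - <<'E'
from h import *
a=load("pics/wrist_21.npz");b=load("pics/wrist_22.npz");z=load("pics/wrist_18.npz")
def g(x):return cv2.cvtColor(x["p"],cv2.COLOR_RGB2GRAY).astype(np.float32)
for nm,(v0,v1,u0,u1) in dict(griptop=(262,312,228,288),ribs=(222,262,236,284),case=(172,225,215,296)).items():
    for x,y in((z,a),(a,b)):
        s,r=cv2.phaseCorrelate(g(x)[v0:v1,u0:u1].copy(),g(y)[v0:v1,u0:u1].copy());print(nm,np.round(s,2),round(r,2))
    for x in(z,a,b):
        m=(x["d"][v0:v1,u0:u1]);print("  depth med",np.median(m[m>0]).round(4),m[(v1-v0)//2,(u1-u0)//2])
E
```

```text
eef_pos: [0.5119, 0.0853, 0.1559]
contact_force: [-0.3, 0.4, 5.6]
eef_pos: [0.5118, 0.0853, 0.1558]
contact_force: [0.0, -0.1, 4.5]
eef_pos: [0.5118, 0.0853, 0.1558]
contact_force: [0.1, -0.3, 5.2]
griptop [0.11 0.23] 0.98
griptop [0.01 0.08] 1.05
  depth med 0.1175 0.11714475
  depth med 0.1173 0.1168884
  depth med 0.1173 0.1162817
ribs [-0.04  0.06] 0.91
ribs [-0.01 -0.02] 0.84
  depth med 0.134 0.12941909
  depth med 0.1337 0.13018566
  depth med 0.1339 0.12769054
case [ 0.58 -0.34] 0.51
case [0.66 1.05] 0.66
  depth med 0.1932 0.17913263
  depth med 0.1931 0.17765029
  depth med 0.1904 0.17421304
```

```bash
python3 -m crank '[[[0,0,0.0005],[0,0,0],0.015],[[0,0,0],[0,0,0],0.015],[[0,0,0],[0,0,0],0.015],[[0,0,0],[0,0,0],0.015]]'
python3 - <<'E'
from h import *
from station import bot
fs=[]
c,p,d,o=grab(bot,"wrist","23");fs.append(o["contact_force"])
c2,p2,d2,o2=grab(bot,"top","23");fs.append(o2["contact_force"])
c3,p3,d3,o3=grab(bot,"scene","23");fs.append(o3["contact_force"])
print(np.round(fs,1),o3["eef_pos"].round(4))
v,u=np.mgrid[0:384,0:512];uv=np.c_[u.ravel(),v.ravel()]
for nm,c,d in(("wrist",c,d),("scene",c3,d3)):
  oo,dd=ray(c,uv);P=(oo+dd*d.reshape(-1,1))
  for lo,hi in((0.171,0.19),(0.085,0.122)):
    m=(P[:,2]>lo)&(P[:,2]<hi)&(abs(P[:,0]-0.512)<.045)&(abs(P[:,1]-.085)<.045)&(d.ravel()>0)
    q=P[m];r=cv2.minAreaRect((q[:,:2]*1000).astype(np.float32))
    print(nm,lo,hi,m.sum(),"mean",q.mean(0).round(4),"rect",np.round(r[0],1),np.round(r[1],1),round(r[2],1))
  for x in((p,p3)[nm=="scene"],):
    hsv=cv2.cvtColor(x,cv2.COLOR_RGB2HSV)
# white dial face plane in scene
oo,dd=ray(c3,uv);P=(oo+dd*d3.reshape(-1,1));hsv=cv2.cvtColor(p3,cv2.COLOR_RGB2HSV).reshape(-1,3)
m=(hsv[:,1]<50)&(hsv[:,2]>110)&(P[:,2]>.075)&(P[:,2]<.125)&(abs(P[:,0]-.53)<.04)&(abs(P[:,1]-.09)<.04)
q=P[m]-P[m].mean(0);_,s,V=np.linalg.svd(q,full_matrices=False);print("dial face",m.sum(),P[m].mean(0).round(4),s.round(3),"normal",V[2].round(3))
E
```

```text
t: 27.68
eef_pos: [0.5118, 0.0853, 0.1553]
tool_rot: [0.0, -0.355, 0.935, 0.0]
contact_force: [0.6, -1.1, 3.7]
gripper_width: 0.275
[[ 0.6 -1.1  3.7]
 [ 0.3 -0.   5.6]
 [ 0.2  0.5  4.8]] [0.5118 0.0853 0.1553]
wrist 0.171 0.19 5614 mean [0.5087 0.0828 0.1813] rect [511.9  85.5] [27. 87.] 41.5
wrist 0.085 0.122 2534 mean [0.5081 0.0755 0.1102] rect [514.2  86.3] [29.7 53.3] 0.4
scene 0.171 0.19 116 mean [0.5157 0.0892 0.1811] rect [510.1  87.8] [28.6 73.5] 39.4
scene 0.085 0.122 191 mean [0.5209 0.0927 0.1069] rect [514.1  86.1] [52.4 32. ] 87.4
dial face 122 [0.5276 0.0846 0.0998] [0.149 0.143 0.011] normal [ 1.    -0.003 -0.   ]
```

Run:
```python
from h import *
v,u=np.mgrid[0:384,0:512];uv=np.c_[u.ravel(),v.ravel()]
def pts(f):
    c=load(f);oo,dd=ray(c,uv);return c,(oo+dd*c["d"].reshape(-1,1)),c["p"].reshape(-1,3).astype(int)
c,P,col=pts("pics/scene_19.npz")
near=(abs(P[:,0]-.513)<.035)&(abs(P[:,1]-.088)<.035)
m=near&(P[:,2]>.0165)&(P[:,2]<.027);q=P[m];r=cv2.minAreaRect((q[:,:2]*1000).astype(np.float32));print("button top",m.sum(),q.mean(0).round(4),np.round(r[0],1),np.round(r[1],1), cv2.minEnclosingCircle((q[:,:2]*1000).astype(np.float32)))
m=(abs(P[:,0]-.513)<.03)&(abs(P[:,1]-.088)<.03)&(P[:,2]>.095)&(P[:,2]<.118);q=P[m];print("foot19",m.sum(),q.mean(0).round(4),np.ptp(q[:,:2],0).round(3))
c,P,col=pts("pics/scene_23.npz")
for lo,hi in((.024,.038),(.03,.05),(.04,.055)):
  m=(abs(P[:,0]-.513)<.03)&(abs(P[:,1]-.088)<.03)&(P[:,2]>lo)&(P[:,2]<hi);q=P[m];print("foot23",m.sum(),q.mean(0).round(4),q[:,:2].min(0).round(3),q[:,:2].max(0).round(3))
```

```text
button top 113 [0.512  0.0859 0.0214] [510.9  88.6] [66.7 56.6] ((509.99774169921875, 90.37450408935547), 39.41511535644531)
foot19 21 [0.5178 0.0898 0.11  ] [0.017 0.013]
foot23 23 [0.5151 0.0878 0.0295] [0.498 0.069] [0.522 0.097]
foot23 22 [0.5167 0.0878 0.0407] [0.51  0.079] [0.521 0.093]
foot23 14 [0.5161 0.088  0.048 ] [0.508 0.079] [0.521 0.092]
```

Run:
```python
from station import bot
o=bot.get_obs();print(o["t"],o["contact_force"].round(1),o["gripper_width"]);print(bot.hand_in())
```

```text
27.825 [0.  0.  5.1] 0.27151555923178133
the job is handed in; nothing more can be done
None
```

I seated the three buttons in the nest and pressed the gauge onto the marked button. I handed the job in at t = 27.8 s with the gauge still held there, pressed. The hand-in gave no verdict.

- **Buttons:** The marked button is in well2, button b in well1 and button a in well0. The wrist pictures after release showed all three sitting flat in their wells, with the mark up. The marked one lies within about 2 mm of its well's measured centre.
- **Gauge pose:** I lifted it by its grip, clear of the holder, and turned it about 42° so the dial faces away from the robot. Depth points on the dial face gave a normal of (1.00, 0.00, 0.00), so it is upright and facing straight away.
- **Foot position:** The foot is about 1–2.5 mm from the marked button's centre, depending on which camera I use.
- **Press:** The tool went about 6 mm below first contact, half the grip's travel. The wrist force averaged about 5 N; with the 2.5 N weight that is about 7.5 N on the foot. The grip had not slipped in the fingers.

**Disagreements and a correction:**
- The scene camera read about 5 mm off from the wrist camera in x and y, so I relied on the wrist camera and on relative measurements.
- The wrist camera itself seems to read about 1.5 mm off along the jaw axis, and I allowed for that.
- Single force readings scattered between 3.4 and 5.6 N.
- One sideways correction above the button went the wrong way by about 2 mm. I fixed it before the foot touched.

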